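Battery tester: swing the handle clear and start a pack test

ROBOT

A 6-joint arm with a two-finger parallel gripper is mounted at the origin on the work surface. World frame = base frame: x ahead of the robot, y to its left, z up, the work surface at z = 0. Lengths are in m, angles in degrees, forces in N, time in s.
With the tool pointing down it reaches from about 0.35 to 0.875 m from the base axis. Payload 4.2 kg.
Tool frame: the origin (TCP) lies at the very end of the fingers, on their centre line; the grasp point (between the pads) lies 19 mm behind it; z points along the fingers, y is the line along which they close (so a half turn about z gives the same grasp; the last joint's range is limited). The gripper opens to 87 mm and grips with 3 to 60 N. Pads are 19 mm wide; open, the fingers measure 117 mm over their backs; the gripper's body (75 mm by 190 mm) begins 51 mm behind the grasp point.
Start: joints at [-53.423, 22.042, 0.453, 0, -68.411, -14.817], TCP at [0.232, -0.58, 0.223] pointing down, gripper open.
Joint ranges: [-179.83, 179.83], [-69.29, 118.12], [-61.27, 80.66], [-181.25, 117.63], [-171.15, -9.14], [-177.46, 177.46]. Speed limits (degrees/s): [159.86, 159.86, 180, 180, 180, 180].

INTERFACE

Orientations are given as a 3x3 rotation matrix whose columns are the frame's x, y, z axes.
In Python, from station import r gives the robot as it stands.
- The arm moves only by the tool jog_arm, never from a script. Its argument "plan" is text: rows parted by semicolons, each of 7 numbers parted by spaces: the shift along the tool's x, y, z normalised to -1 to 1, where 1 is 0.025 m, then the turn, a rotation vector about the tool's x, y, z normalised to -1 to 1, where 1 is 8 degrees, then the closure, from -1 (fully open) to 1 (shut). A call has exactly 10 rows; each row shifts and turns the commanded pose from where the row before left it, along the tool's axes as they then stand; what a row does not reach is not made up. A row lasts 1/10 s, in which the tool goes at most 50 mm and 8.59 degrees, less where a joint would pass 70% of its speed; a pose out of reach is approached as far as the arm can. A call with a number of a shift or a turn outside -1 to 1 is refused whole. A call with a gripper value outside its range is refused whole. The fingers move at their own pace and stop on an object; the grip force is fixed at half the most. Time passes only in rows, so rows that do not move let the fingers close, or fill a call up. It gives the time, the measured TCP pose, the force, the opening and the grip force at its end, in the units of the state.
- r.sense(): the state, without advancing time (a new reading comes with each control period).
- r.capture(name): name is "scene" or "top" or "wrist"; returns (picture, depth): 420x560x3 uint8, red, green, blue; 420x560 float32, m along the optical axis (not along the pixel's ray), 0 where there is no reading.
- r.get_calibration(name): a dict with "mtx" (3x3 intrinsics, pixels), "extrinsics" (4x4, takes a point from camera to world coordinates). Camera axes: x right, y up, looking along -z (the intrinsics and any distortion apply to the point x, -y, -z); pixel columns grow to the right and rows downward; lengths in m; the calibration is good to about 2 mm. A picture is of the moment at which its call begins: read the wrist's pose just before it. get_calibration takes no time and is no camera call; for the wrist camera it gives the pose at the moment of the call.
- r.finish_job(): hands the job in; it is judged then, once.
The state is a dict: "time_s": time; "joints": joint angles; "joint_velocities": joint speeds; "effort": joint torques, N m; "tcp_pos": TCP position; "ee_rot": TCP orientation; "wrist_force": force on the tool from outside, world axes, zero at the start; "moment": the same for the moment, N m; "gripper_width": opening from 0.0 (shut) to 1.0 (fully open); "gripper_force": force on a finger pad.
Only numpy, scipy, OpenCV 4.12 (cv2) and the standard library are available. Lean on these libraries where they do the work, as an engineer would, in place of code of your own. Each camera call takes 0.05 s, during which the arm holds its last target. There are 200 camera calls.

TASK

The carry handle of the battery tester is folded back over its battery bay: swing it up and over towards the key panel until it clicks into its end detent. Then take the mower's battery pack (the tall plain block with a terminal nose at one end) and lower it gently into the bay, nose in the slot, until it stands fully home, and let go. Start the test by pressing the round key, then the square key, then the long bar key, each fully down and one at a time; leave the handle latched and the other tools and parts where they lie.

Things in the scene. Friction and masses are not known exactly. Their poses are not given: they have to be found in the camera images.
- tester: Battery tester fixed to the bench: grey case, black side bumpers, 203 (x) by 188 (y) by 88 high. Origin: centre of the underside; x runs from the key panel to the back, y to the operator's left. The sloping front is the key panel, rising at 33 degrees from 30 high at x = -100 mm to 85 high at x = -15; behind it the flat top, 85 high, holds the open bay. Faces the robot within 0.3 rad of yaw.
- bay (a point): Centre of the floor of the battery bay, 60 mm above the bench (45 mm behind the tester's origin). The bay is 54 (x) by 110 (y) mm inside and 25 deep, open above; axes as the tester's.
- bay_slot (a point): Point in the nose slot on the bay's floor, 56 mm to the left (y) of the bay's centre. The slot opens from the left end wall of the bay: 30 wide (x), 16 long (y), as deep as the bay, with brass blades.
- handle (a joint): Handle swing, rad. 0: folded back over the bay, bar 27 degrees above level behind the hinge; grows as the bar goes up and over towards the keys; end detent at 1.31, the bar 102 degrees round, above the keys. Stays where left (2 to 3 N at the bar moves it). In the last 0.33 rad a catch resists (some 6 N more), yields 0.13 rad before the end, then pulls to the stop; short of that it springs back.
- handle_grip (a point): Middle of the handle's cross bar, on its axis. The bar runs along the tester's y between two side arms 206 mm apart, with a black rubber grip 16 mm thick and 110 long. The axes turn with the handle.
- handle_hinge (a point): Middle of the handle's hinge line, inside the case 62 mm above the bench and 45 mm in front of the tester's origin; the bar moves on a circle of 122 mm radius about it (axis: the tester's y). The axes turn with the handle.
- key_round (a joint): Press of the round key (18 mm across, left end of the key row), m. 0 up, 0.005 fully down; spring key, 1.5 N to start, 5 N fully down, counts as pressed past 0.0035.
- key_bar (a joint): Press of the long bar key (32 wide, 13 high, middle of the row), m; spring and travel as the round key.
- key_square (a joint): Press of the square key (16 mm, right end of the row), m; spring and travel as the round key.
- key_round_top (a point): Middle of the round key's top face, 9 mm proud of the panel. Axes of all key points: x up the slope, y to the operator's left, z square out of the panel. Keys are 42 mm apart. The latched handle's bar (about 180 mm up) is right above the keys, so the tool must come in leaning back, along the key's z.
- key_bar_top (a point): Middle of the bar key's top face; axes as for the round key.
- key_square_top (a point): Middle of the square key's top face; axes as for the round key.
- pack: The mower's battery pack: plain dark grey moulded block standing upright, 44 (x) by 100 (y) by 74 high, about 0.55 kg, loose on the bench. Origin: centre of the underside of the block (nose not counted); y points to its nose end, z up. In the bay its axes agree with the tester's and its top is 49 mm above the case top; clearance 5 mm all round.
- pack_nose (a point): Middle of the foot of the pack's terminal nose, 56 mm from the pack's origin along y. The nose is 20 wide, 12 long and 30 high, at the bottom of one end.
- drill_battery: Bystander: low black drill battery with a raised slide-on top, 75 by 62 by 50 high, loose, near the pack; origin at the centre of its underside. Not the one to test.
- drill: Bystander: cordless drill lying on its side, about 230 by 200 by 60 high; origin under its motor.
- screwdriver: Bystander: screwdriver 220 long, lying flat.
- wrench: Bystander: steel wrench 210 long, lying flat.
- gearmotor: Bystander: small gear motor, a steel cylinder 38 across on a black gearbox, 130 long, lying.
- screw_dish: Bystander: round steel dish 110 across, 22 high, with screws.
- spray_can: Bystander: upright spray can, 58 across, 170 high.
Things that resemble listed ones, but are neither listed nor needed, are in the scene too. What is shaped like the pack but green is not meant.

How it is judged:
By the outcome, as a careful person would: the job done as asked, in the order asked, and still so for the second after the job is handed in, with the robot touching nothing.
It also fails if it takes over 72 s, if anything falls off the work surface, if the arm or the gripper's body presses on something with over 40 N, if the wrist force passes 120 N, or if a joint passes its speed limit or range.

## Working session

There is one attempt and no reset: what is moved stays moved. The work goes in short steps, Python scripts to look and compute and a tool call to move; the robot and the scene stay as the last step left them, time stands still between calls to the robot, and variables do not carry over. Pictures are saved under pics/ and viewed, at most 10 in all, crops included, and the job is handed in when it is done.

Besides the shell and the picture viewer there is one more tool, called after "Call:" by a JSON object that holds its "op" and its "data", one argument or row to a line. jog_arm: Moves the arm, as the interface text tells. Scaled input: -1 to 1 covers 0.025 m each way for a shift and 8 degrees each way for a turn. Its arguments: {"type":"object","properties":{"plan":{"type":"string"}},"required":["plan"]}

```bash
ls; mkdir -p pics; cat > h.py <<'E'
import numpy as np, cv2
from station import r
def grab(n):
    c=r.get_calibration(n); im,d=r.capture(n)
    return im,d,np.array(c["mtx"]),np.array(c["extrinsics"]),c
def pts(d,K,E):
    v,u=np.indices(d.shape); P=np.stack([(u-K[0,2])/K[0,0]*d,-(v-K[1,2])/K[1,1]*d,-d],-1)
    return P@E[:3,:3].T+E[:3,3]
def ray(u,v,K,E,z):
    q=E[:3,:3]@np.array([(u-K[0,2])/K[0,0],-(v-K[1,2])/K[1,1],-1.]); o=E[:3,3]
    return o+q*(z-o[2])/q[2]
def save(n,im,s=1):
    cv2.imwrite("pics/"+n+".png",cv2.resize(im[:,:,::-1],None,fx=s,fy=s,interpolation=cv2.INTER_CUBIC))
E
python3 - <<'E'
from h import *
for n in("scene","top"):
    im,d,K,E,c=grab(n); save(n+"0",im,1.4); np.savez(n+"0",im=im,d=d,K=K,E=E)
    print(n,[k for k in c],K.round(1).tolist(),E.round(3).tolist(),(d>0).mean())
E
```

```text
pics
scene ['mtx', 'extrinsics'] [[397.2, 0.0, 279.0], [0.0, 397.2, 208.9], [0.0, 0.0, 1.0]] [[-0.067, -0.762, 0.644, 1.317], [0.998, -0.056, 0.038, -0.0], [0.007, 0.645, 0.764, 0.968], [0.0, 0.0, 0.0, 1.0]] 0.9961267006802721
top ['mtx', 'extrinsics'] [[446.2, 0.0, 280.1], [0.0, 446.2, 209.2], [0.0, 0.0, 1.0]] [[0.015, 0.999, -0.035, 0.514], [-1.0, 0.014, -0.012, -0.04], [-0.011, 0.035, 0.999, 1.518], [0.0, 0.0, 0.0, 1.0]] 0.9961352040816327
```

View pics/top0.png

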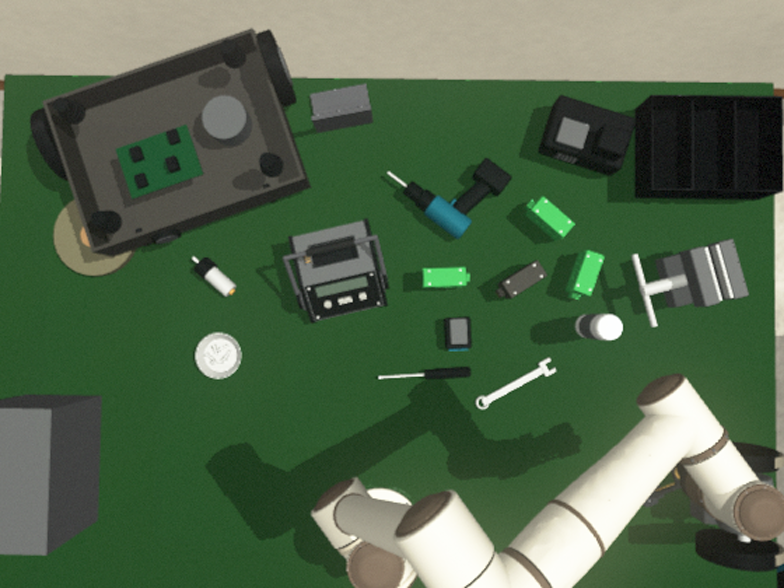

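View pics/scene0.png

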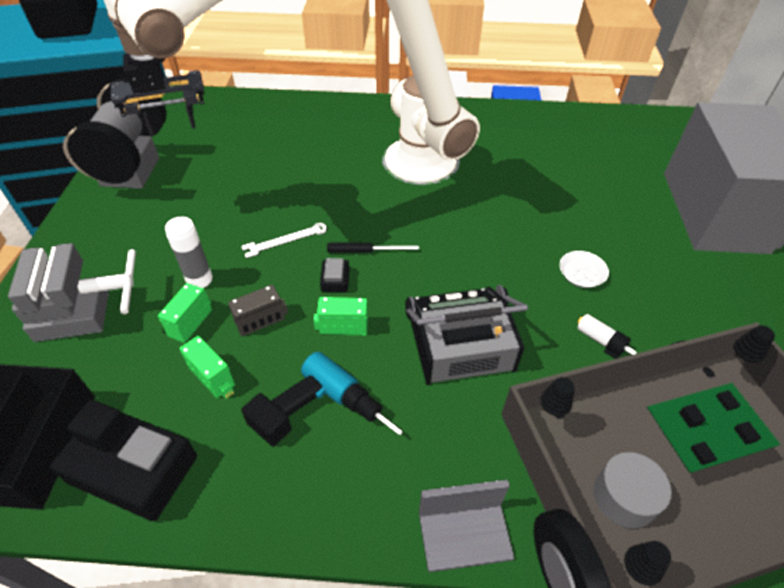

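Top view (800-wide picture): the tester sits at (338,272), with its handle bar at (335,250) and keys at (328–365,300). There are four blocks shaped like the pack. The dark grey one at (521,281) fits; the green ones at (445,278), (586,274) and (550,217) do not. The low black one at (457,333) is the drill battery. I'll confirm with one enlarged crop and take measurements.

```bash
python3 - <<'E'
from h import *
T=np.load("top0.npz");S=np.load("scene0.npz")
a=cv2.resize(T["im"][165:235,335:410],(400,373),interpolation=cv2.INTER_CUBIC)
b=cv2.resize(S["im"][190:260,150:225],(400,373),interpolation=cv2.INTER_CUBIC)
save("crop1",np.hstack([a,b]))
for n,Z,box in(("top",T,(335,410,165,235)),("scene",S,(150,225,190,260))):
    P=pts(Z["d"],Z["K"],Z["E"]); im=Z["im"].astype(int)
    u0,u1,v0,v1=box; Q=P[v0:v1,u0:u1]; c=im[v0:v1,u0:u1]
    m=(c[...,1]-c[...,0]<15)&(Q[...,2]>.055)&(Q[...,2]<.1)
    m=cv2.morphologyEx(m.astype(np.uint8),cv2.MORPH_CLOSE,np.ones((3,3)))
    k,lab,st,ce=cv2.connectedComponentsWithStats(m)
    for i in range(1,k):
        if st[i,4]>60:
            q=Q[lab==i]; h=np.median(q[:,2]); t=q[abs(q[:,2]-h)<.006]
            R=cv2.minAreaRect(t[:,:2].astype(np.float32)*1000)
            print(n,st[i],h.round(4),np.round(R[0],1),np.round(R[1],1),R[2])
# tester from point cloud: height histogram
P=pts(T["d"],T["K"],T["E"])[145:240,195:285]; z=P[...,2]
print(np.histogram(z,bins=np.arange(0,.2,.01)))
m=(abs(z-.085)<.006); t=P[m]; print("flat top",t.mean(0),cv2.minAreaRect(t[:,:2].astype(np.float32)*1000))
m=(z>.1); t=P[m]; print("handle",t.mean(0),t.max(0),t.min(0),cv2.minAreaRect(t[:,:2].astype(np.float32)*1000))
E
```

```text
top [ 23  21  33  27 420] 0.0725 [ 601.7 -327.4] [42.  99.7] 33.11687469482422
scene [ 13  14  38  25 534] 0.0752 [ 602.5 -328. ] [46.4 99.6] 32.296321868896484
(array([1645,    9,   43,  223,  230,  456,  526,  516, 1448,   86,   25,
         31,   31,   53,  261,   13,    0,    0,    0]), array([0.  , 0.01, 0.02, 0.03, 0.04, 0.05, 0.06, 0.07, 0.08, 0.09, 0.1 ,
       0.11, 0.12, 0.13, 0.14, 0.15, 0.16, 0.17, 0.18, 0.19]))
flat top [0.64174282 0.10925312 0.08411942] ((631.9016723632812, 107.6427993774414), (167.6869354248047, 215.7642364501953), 14.60963249206543)
handle [0.64346852 0.10287011 0.22842611] [0.68970809 0.21981526 1.51841927] [ 0.51351527 -0.04042997  0.10025674] ((577.7310791015625, 90.58283996582031), (188.93753051757812, 222.3841552734375), 14.239487648010254)
```

View pics/crop1.png

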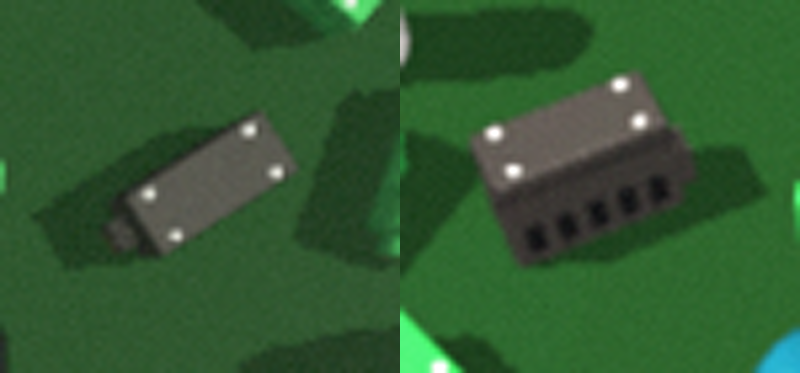

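The crop confirms it: the dark grey block has its nose at the lower left in the top view, pointing to +y and -x. It is 42×100 mm with its top at z≈0.074, so it is the pack, with yaw ≈33° and centre (0.602,-0.328). Next is the tester.

```bash
cat >> h.py <<'E'
from scipy.spatial.transform import Rotation as Ro
def down(yaw,lean=0):
    """tool z down, tool y along heading yaw (deg); """
    a=np.radians(yaw); y=np.array([np.cos(a),np.sin(a),0]); z=np.array([0,0,-1.]); return np.column_stack([np.cross(y,z),y,z])
def step(p,R,N,s=None):
    s=s or r.sense(); R0=np.array(s["ee_rot"]); p0=np.array(s["tcp_pos"])
    w=Ro.from_matrix(R0.T@R).as_rotvec()/N; W=Ro.from_rotvec(w).as_matrix()
    A=sum(np.linalg.matrix_power(W,k) for k in range(N)); t=np.linalg.solve(A,R0.T@(np.array(p)-p0))
    print(N,"rows:",np.round(t/.025,3),np.round(np.degrees(w)/8,3))
E
python3 - <<'E'
from h import *
s=r.sense(); print(np.round(s["ee_rot"],3).tolist(),s["tcp_pos"],s["time_s"],s["wrist_force"])
print(np.linalg.inv(np.block([[np.array(s["ee_rot"]),np.array(s["tcp_pos"])[:,None]],[0,0,0,1]]))@np.array(r.get_calibration("wrist")["extrinsics"]))
T=np.load("top0.npz"); P=pts(T["d"],T["K"],T["E"]); C=T["im"]
def reg(lo,hi,b=(205,276,155,232)):
    Q=P[b[2]:b[3],b[0]:b[1]]; m=(Q[...,2]>lo)&(Q[...,2]<hi); return Q,m
Q,m=reg(.04,.075); q=Q[m]; q=q[q[:,0]<.64]
for _ in range(6):
    A=np.c_[q[:,:2],np.ones(len(q))]; c=np.linalg.lstsq(A,q[:,2],rcond=None)[0]; e=A@c-q[:,2]; q=q[abs(e)<max(.004,1.5*e.std())]
print("panel",c,"slope",np.degrees(np.arctan(np.hypot(*c[:2]))),"yaw",np.degrees(np.arctan2(c[1],c[0])),len(q),q.min(0),q.max(0))
Q,m=reg(.132,.16); q=Q[m]; R=cv2.minAreaRect(q[:,:2].astype(np.float32)*1000); print("bar",np.median(q,0),R)
x=q[:,:2]-q[:,:2].mean(0); u,s_,v=np.linalg.svd(x,full_matrices=False); print(v[0])
S=np.load("scene0.npz"); P2=pts(S["d"],S["K"],S["E"]); b=(280,385,195,275); Q=P2[b[2]:b[3],b[0]:b[1]].reshape(-1,3); q=Q[(Q[:,2]>.132)&(Q[:,2]<.17)]
print("scene bar",len(q),np.median(q,0),cv2.minAreaRect(q[:,:2].astype(np.float32)*1000)); 
q=Q[(abs(Q[:,2]-.085)<.006)];print("scene top",len(q),q.mean(0),cv2.minAreaRect(q[:,:2].astype(np.float32)*1000))
step([.50,.08,.42],down(14),20); step([.50,.08,.42],down(194),20)
E
```

```text
[[-0.929, -0.371, -0.001], [-0.371, 0.929, 0.002], [0.0, 0.002, -1.0]] [ 0.23152705 -0.57995125  0.22160091] 0.1 [-0.62057726 -0.42924321 -0.10676555]
[[-4.13652465e-04  9.58448108e-01  2.85266636e-01  7.78345863e-02]
 [ 9.99999816e-01  5.23258705e-04 -3.08006321e-04 -7.27245111e-04]
 [-4.44476325e-04  2.85266456e-01 -9.58448148e-01 -1.63191230e-01]
 [ 0.00000000e+00  0.00000000e+00  0.00000000e+00  1.00000000e+00]]
panel [ 0.55043715  0.13654348 -0.26079512] slope 29.558442254828964 yaw 13.931780483138203 664 [ 0.50727673 -0.00640635  0.04001033] [0.60710835 0.1849908  0.07495939]
bar [0.66229853 0.10889062 0.14462843] ((656.773681640625, 109.62872314453125), (28.953033447265625, 207.9798126220703), 11.454440116882324)
[ 0.23344111 -0.97237094]
scene bar 464 [0.66813291 0.12261583 0.14755893] ((734.543212890625, 132.29574584960938), (184.7907257080078, 214.6625213623047), 13.57429027557373)
scene top 1696 [0.65632987 0.1108205  0.08646729] ((632.7633056640625, 106.75421142578125), (169.73715209960938, 214.34886169433594), 13.493941307067871)
20 rows: [ 0.072  1.612 -0.395] [ 0.    -0.001  0.611]
20 rows: [-1.543  0.191 -0.396] [ 0.001  0.    -0.514]
```

```bash
python3 - <<'E'
from h import *
step([.55,.085,.42],down(194),30)
E
```

```text
30 rows: [-1.071  0.055 -0.264] [ 0.     0.    -0.343]
```

Call:
{"op": "jog_arm", "data": {
  "plan": "-1 0.05 -0.6 0 0 -0.34 -1;-1 0.05 -0.6 0 0 -0.34 -1;-1 0.05 -0.6 0 0 -0.34 -1;-1 0.05 -0.6 0 0 -0.34 -1;-1 0.05 -0.6 0 0 -0.34 -1;-1 0.05 -0.6 0 0 -0.34 -1;-1 0.05 -0.6 0 0 -0.34 -1;-1 0.05 -0.6 0 0 -0.34 -1;-1 0.05 -0.6 0 0 -0.34 -1;-1 0.05 -0.6 0 0 -0.34 -1"
}}

```text
time_s: 1.1
tcp_pos: [0.4307, -0.4307, 0.3724]
ee_rot: [[-0.655, -0.756, -0.001], [-0.756, 0.655, 0.001], [-0.0, 0.001, -1.0]]
wrist_force: [0.7, -0.0, -0.4]
gripper_width: 1.001
gripper_force: 0.0
```

Call:
{"op": "jog_arm", "data": {
  "plan": "-1 0.05 -0.2 0 0 -0.34 -1;-1 0.05 -0.2 0 0 -0.34 -1;-1 0.05 -0.2 0 0 -0.34 -1;-1 0.05 -0.2 0 0 -0.34 -1;-1 0.05 -0.2 0 0 -0.34 -1;-1 0.05 -0.2 0 0 -0.34 -1;-1 0.05 -0.2 0 0 -0.34 -1;-1 0.05 -0.2 0 0 -0.34 -1;-1 0.05 -0.2 0 0 -0.34 -1;-1 0.05 -0.2 0 0 -0.34 -1"
}}

```text
time_s: 2.1
tcp_pos: [0.5388, -0.2075, 0.422]
ee_rot: [[-0.237, -0.971, -0.001], [-0.971, 0.237, 0.0], [-0.0, 0.001, -1.0]]
wrist_force: [-0.3, -1.1, 0.3]
gripper_width: 1.004
gripper_force: 0.0
```

Call:
{"op": "jog_arm", "data": {
  "plan": "-1 0.05 0 0 0 -0.34 -1;-1 0.05 0 0 0 -0.34 -1;-1 0.05 0 0 0 -0.34 -1;-1 0.05 0 0 0 -0.34 -1;-1 0.05 0 0 0 -0.34 -1;-1 0.05 0 0 0 -0.34 -1;-1 0.05 0 0 0 -0.34 -1;-1 0.05 0 0 0 -0.34 -1;-1 0.05 0 0 0 -0.34 -1;-1 0.05 0 0 0 -0.34 -1"
}}

```text
time_s: 3.1
tcp_pos: [0.5327, 0.0403, 0.4219]
ee_rot: [[0.233, -0.972, -0.001], [-0.972, -0.233, -0.0], [-0.0, 0.001, -1.0]]
wrist_force: [1.0, -0.0, 0.4]
gripper_width: 0.999
gripper_force: 0.0
```

```bash
python3 - <<'E'
from h import *
s=r.sense(); print(s["tcp_pos"],s["time_s"],s["joints"])
im,d,K,E,c=grab("wrist"); save("w1",im,1.4); np.savez("w1",im=im,d=d,K=K,E=E); print(K.tolist(),E[:3,3])
E
```

```text
[0.53272294 0.04034403 0.42187847] 3.1 [ 2.17224567e+01  9.01708137e+00  1.03592811e+01 -2.10444236e-02
 -9.14164303e+01 -8.24822215e+00]
[[318.5431780416106, 0.0, 278.1707222551345], [0.0, 318.5431780416106, 208.33503330410278], [0.0, 0.0, 1.0]] [ 0.5520415  -0.0363465   0.58508919]
```

View pics/w1.png

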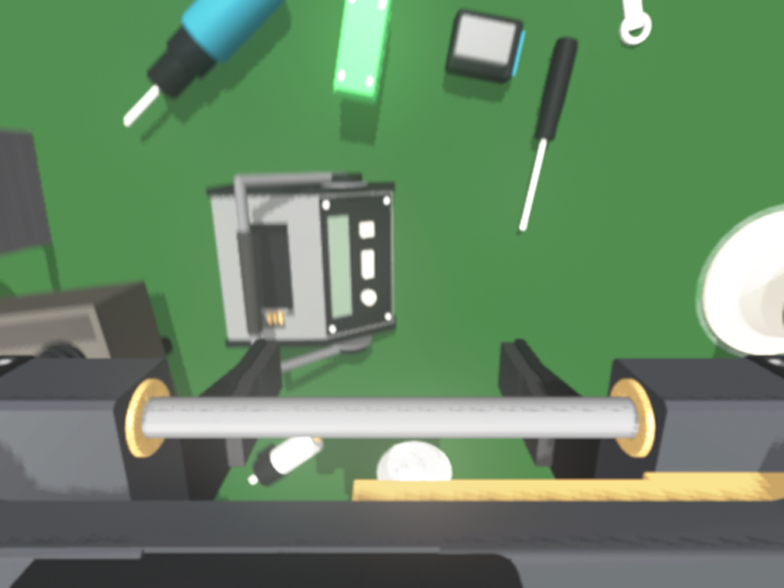

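Wrist view (800-wide picture): the tester is at (305,265). The keys are square (367,229), bar (368,264) and round (369,297), the bar grip is at (252,285), and the bay is at (278,265) with the brass slot at (275,318), on the operator's left as expected. Now I'll measure from the two views.

```bash
python3 - <<'E'
from h import *
W=np.load("w1.npz");T=np.load("top0.npz")
def blobs(Z,b,th=215,lo=8):
    im=Z["im"][b[2]:b[3],b[0]:b[1]]; m=(im.min(2)>th).astype(np.uint8); P=pts(Z["d"],Z["K"],Z["E"])
    k,l,st,ce=cv2.connectedComponentsWithStats(m); o=[]
    for i in range(1,k):
        if st[i,4]>=lo:
            u,v=ce[i]+[b[0],b[2]]; q=np.median(P[b[2]:b[3],b[0]:b[1]][l==i],0); o.append((u,v,*q)); print(np.round([u,v],1),st[i,2:],q.round(4))
    return o
print("wrist");blobs(W,(225,285,130,240))
print("top");blobs(T,(205,276,195,232),190,4)
# bar: highest points
P=pts(W["d"],W["K"],W["E"]); b=(140,210,115,250); Q=P[b[2]:b[3],b[0]:b[1]]; z=Q[...,2]
m=(z>.11)&(z<.2); print(np.histogram(z[m],bins=np.arange(.1,.2,.01))[0])
q=Q[z>.135]; q=q[q[:,2]<.17]; R=cv2.minAreaRect(q[:,:2].astype(np.float32)*1000); print("bar",np.median(q,0),q.max(0),R)
# bay floor: z~.06
m=(abs(z-.06)<.006); b2=(165,215,150,240); Q=P[b2[2]:b2[3],b2[0]:b2[1]]; q=Q[abs(Q[...,2]-.06)<.008]; print("floor",len(q),np.median(q,0),cv2.minAreaRect(q[:,:2].astype(np.float32)*1000))
# panel plane
b3=(232,280,140,235);Q=P[b3[2]:b3[3],b3[0]:b3[1]]; q=Q[(Q[...,2]>.035)&(Q[...,2]<.083)]
for _ in range(8):
    A=np.c_[q[:,:2],np.ones(len(q))]; c=np.linalg.lstsq(A,q[:,2],rcond=None)[0]; e=A@c-q[:,2]; q=q[abs(e)<max(.002,1.5*e.std())]
print("panel",c,"slope",np.degrees(np.arctan(np.hypot(*c[:2]))),"yaw",np.degrees(np.arctan2(c[1],c[0])),len(q))
# case-top points
Q=P[115:250,140:235]; q=Q[abs(Q[...,2]-.085)<.003]; print("top",np.median(q[:,2]),cv2.minAreaRect(q[:,:2].astype(np.float32)*1000))
E
```

```text
wrist
[275.7 142.8] [ 4  5 16] [0.5443 0.0108 0.0391]
[232.4 145.6] [ 4  6 21] [0.6093 0.0269 0.0825]
[261.5 163.6] [10 11 97] [0.5593 0.0468 0.0606]
[262.5 188.3] [  8  20 152] [0.5488 0.0872 0.0607]
[263.1 211.9] [11 11 86] [0.5386 0.128  0.0604]
[277.  225.5] [ 3  4 12] [0.508  0.1542 0.0386]
[237.1 234.7] [ 4  5 14] [0.573  0.1709 0.0825]
top
[258.6 211.1] [ 4  3 11] [0.5581 0.0458 0.0597]
[245.7 214.3] [ 9  4 19] [0.5476 0.0881 0.0588]
[233.8 217. ] [ 4  3 10] [0.5372 0.1273 0.0612]
[   0   73   81   98 1170   82    0    0    0]
bar [0.66760131 0.08963978 0.14714336] [0.69276658 0.18294271 0.15160113] ((666.8540649414062, 95.26570892333984), (21.866710662841797, 178.03335571289062), 10.405623435974121)
floor 1629 [0.65794654 0.11641121 0.06317652] ((657.3884887695312, 123.73316955566406), (43.046634674072266, 123.16519165039062), 14.013004302978516)
panel [ 0.6383095   0.15799414 -0.31110931] slope 33.327806839920086 yaw 13.902411289928102 3682
top 0.08604648238815324 ((655.559326171875, 105.3077163696289), (128.2259521484375, 205.88941955566406), 11.699942588806152)
```

```bash
python3 - <<'E'
from h import *
R=down(194.1)
step([.661,.1155,.25],R,10)
s=r.sense(); s2=dict(s); s2["tcp_pos"]=[.661,.1155,.25]; s2["ee_rot"]=R; step([.661,.1155,.119],R,10,s2)
R0=R; prev=None
for f in np.linspace(39,105,23):
    a=np.radians(f); p=np.array([.5694*0+0,0,0])+.122*np.array([np.cos(a)*.97,np.cos(a)*.2436,np.sin(a)])
    if prev is not None: print(f.round(0),(R0.T@(p-prev)/.025).round(2))
    prev=p
E
```

```text
10 rows: [-0.158 -0.57   0.688] [ 0.001  0.001 -0.005]
10 rows: [0.    0.    0.524] [0. 0. 0.]
42.0 [-0.    0.17 -0.19]
45.0 [-0.    0.18 -0.19]
48.0 [-0.    0.19 -0.18]
51.0 [-0.    0.19 -0.17]
54.0 [-0.    0.2  -0.16]
57.0 [-0.    0.21 -0.14]
60.0 [-0.    0.22 -0.13]
63.0 [-0.    0.22 -0.12]
66.0 [-0.    0.23 -0.11]
69.0 [-0.    0.24 -0.1 ]
72.0 [-0.    0.24 -0.09]
75.0 [-0.    0.24 -0.07]
78.0 [-0.    0.25 -0.06]
81.0 [-0.    0.25 -0.05]
84.0 [-0.    0.25 -0.03]
87.0 [-0.    0.25 -0.02]
90.0 [-0.    0.26 -0.01]
93.0 [-0.    0.26  0.01]
96.0 [-0.    0.25  0.02]
99.0 [-0.    0.25  0.03]
102.0 [-0.    0.25  0.05]
105.0 [-0.    0.25  0.06]
```

Call:
{"op": "jog_arm", "data": {
  "plan": "-0.16 -0.57 0.69 0 0 0 -1;-0.16 -0.57 0.69 0 0 0 -1;-0.16 -0.57 0.69 0 0 0 -1;-0.16 -0.57 0.69 0 0 0 -1;-0.16 -0.57 0.69 0 0 0 -1;-0.16 -0.57 0.69 0 0 0 -1;-0.16 -0.57 0.69 0 0 0 -1;-0.16 -0.57 0.69 0 0 0 -1;-0.16 -0.57 0.69 0 0 0 -1;-0.16 -0.57 0.69 0 0 0 -1"
}}

```text
time_s: 4.15
tcp_pos: [0.6631, 0.1114, 0.2485]
ee_rot: [[0.231, -0.973, -0.001], [-0.973, -0.231, -0.0], [0.0, 0.001, -1.0]]
wrist_force: [0.6, 0.1, 0.5]
gripper_width: 0.999
gripper_force: 0.0
```

Call:
{"op": "jog_arm", "data": {
  "plan": "0 0 0.75 0 0 0 -1;0 0 0.75 0 0 0 -1;0 0 0.75 0 0 0 -1;0 0 0.75 0 0 0 -1;0 0 0.75 0 0 0 -1;0 0 0.75 0 0 0 -1;0 0 0.74 0 0 0 -1;0 0 0 0 0 0 -1;0 0 0 0 0 0 0.4;0 0 0 0 0 0 1"
}}

```text
time_s: 5.15
tcp_pos: [0.6634, 0.1113, 0.1203]
ee_rot: [[0.231, -0.973, 0.002], [-0.973, -0.231, 0.0], [0.0, -0.002, -1.0]]
wrist_force: [-0.5, -0.1, -0.9]
gripper_width: 0.894
gripper_force: 0.0
```

```bash
python3 - <<'E'
from h import *
s=r.sense(); print({k:np.round(s[k],3).tolist() for k in("tcp_pos","gripper_width","gripper_force","wrist_force","joints")})
E
```

```text
{'tcp_pos': [0.663, 0.111, 0.12], 'gripper_width': 0.894, 'gripper_force': 0.0, 'wrist_force': [-0.539, -0.079, -0.866], 'joints': [23.281, 31.066, -0.026, 0.032, -58.78, -9.923]}
```

Call:
{"op": "jog_arm", "data": {
  "plan": "0 0 0 0 0 0 1;0 0 0 0 0 0 1;0 0 0 0 0 0 1;0 0 0 0 0 0 1;0 0 0 0 0 0 1;0 0 0 0 0 0 1;0 0 0 0 0 0 1;0 0 0 0 0 0 1;0 0 0 0 0 0 1;0 0 0 0 0 0 1"
}}

```text
time_s: 6.15
tcp_pos: [0.6636, 0.1114, 0.1194]
ee_rot: [[0.231, -0.973, 0.003], [-0.973, -0.231, 0.001], [0.0, -0.003, -1.0]]
wrist_force: [4.4, 0.2, 0.5]
gripper_width: 0.17
gripper_force: 30.0
```

Call:
{"op": "jog_arm", "data": {
  "plan": "0 0.17 -0.19 0 0 0 1;0 0.18 -0.19 0 0 0 1;0 0.19 -0.18 0 0 0 1;0 0.19 -0.17 0 0 0 1;0 0.2 -0.16 0 0 0 1;0 0.21 -0.14 0 0 0 1;0 0.22 -0.13 0 0 0 1;0 0.22 -0.12 0 0 0 1;0 0.23 -0.11 0 0 0 1;0 0.24 -0.1 0 0 0 1"
}}

```text
time_s: 7.15
tcp_pos: [0.6101, 0.0985, 0.1543]
ee_rot: [[0.23, -0.973, -0.006], [-0.973, -0.23, -0.001], [-0.0, 0.006, -1.0]]
wrist_force: [0.8, -2.6, -16.4]
gripper_width: 0.166
gripper_force: 30.9
```

Call:
{"op": "jog_arm", "data": {
  "plan": "0 0.25 -0.06 0 0 0 1;0 0.25 -0.05 0 0 0 1;0 0.25 -0.03 0 0 0 1;0 0.25 -0.01 0 0 0 1;0 0.25 0 0 0 0 1;0 0.25 0.02 0 0 0 1;0 0.25 0.03 0 0 0 1;0 0.25 0.04 0 0 0 1;0 0.25 0.05 0 0 0 1;0 0.25 0.06 0 0 0 1"
}}

```text
time_s: 8.15
tcp_pos: [0.5564, 0.0855, 0.1604]
ee_rot: [[0.233, -0.972, 0.013], [-0.972, -0.233, 0.002], [0.001, -0.013, -1.0]]
wrist_force: [0.4, -4.6, 1.4]
gripper_width: 0.171
gripper_force: 29.9
```

Call:
{"op": "jog_arm", "data": {
  "plan": "0 0.2 0.03 0 0 0 1;0 0.2 0.03 0 0 0 1;0 0.1 0.02 0 0 0 1;0 0 0 0 0 0 1;0 0 0 0 0 0 1;0 0 0 0 0 0 1;0 0 0 0 0 0 1;0 0 0 0 0 0 1;0 0 0 0 0 0 1;0 0 0 0 0 0 1"
}}

```text
time_s: 9.15
tcp_pos: [0.5488, 0.0838, 0.1585]
ee_rot: [[0.234, -0.972, 0.023], [-0.972, -0.234, 0.004], [0.001, -0.023, -1.0]]
wrist_force: [16.2, -5.5, -4.6]
gripper_width: 0.171
gripper_force: 30.1
```

Call:
{"op": "jog_arm", "data": {
  "plan": "0 0.1 0.02 0 0 0 1;0 0.1 0.02 0 0 0 1;0 0 0 0 0 0 1;0 0 0 0 0 0 1;0 -0.1 0 0 0 0 1;0 -0.1 0 0 0 0 1;0 -0.1 0 0 0 0 0;0 0 0 0 0 0 -1;0 0 0 0 0 0 -1;0 0 0 0 0 0 -1"
}}

```text
time_s: 10.15
tcp_pos: [0.5415, 0.0828, 0.1524]
ee_rot: [[0.231, -0.973, -0.0], [-0.973, -0.231, 0.0], [-0.0, 0.0, -1.0]]
wrist_force: [0.2, 0.2, -0.4]
gripper_width: 0.445
gripper_force: 0.0
```

Call:
{"op": "jog_arm", "data": {
  "plan": "0 0 0 0 0 0 -1;0 0 0 0 0 0 -1;0 0 -1 0 0 0 -1;0 0 -1 0 0 0 -1;0 0 -1 0 0 0 -1;0 0 -1 0 0 0 -1;0 0 -1 0 0 0 -1;0 0 -1 0 0 0 -1;0 0 -1 0 0 0 -1;0 0 -1 0 0 0 -1"
}}

```text
time_s: 11.15
tcp_pos: [0.5418, 0.0824, 0.3529]
ee_rot: [[0.231, -0.973, -0.001], [-0.973, -0.231, -0.0], [-0.0, 0.001, -1.0]]
wrist_force: [0.4, 0.4, 0.0]
gripper_width: 0.998
gripper_force: 0.0
```

```bash
python3 - <<'E'
from h import *
s=r.sense(); print(s["tcp_pos"],s["time_s"],s["gripper_width"],np.round(s["ee_rot"],3).tolist())
im,d,K,E,c=grab("wrist"); save("w2",im,1.4); np.savez("w2",im=im,d=d,K=K,E=E)
P=pts(d,K,E); ex=np.array([np.cos(np.radians(14.1)),np.sin(np.radians(14.1))]); O=np.array([.613,.1035])
X=(P[...,:2]-O)@ex; Y=(P[...,:2]-O)@[-ex[1],ex[0]]; z=P[...,2]
m=(z>.165)&(z<.21)&(abs(X)<.15)&(abs(Y)<.115); print("bar",m.sum(),np.median(X[m]),np.percentile(X[m],[5,95]),np.percentile(z[m],[50,98]))
m=(abs(z-.0605)<.006)&(abs(X-.045)<.045)&(abs(Y)<.085)
x,y=X[m],Y[m]; print("floor",m.sum(),np.median(z[m]))
n=abs(y)<.04; print("x edges",[np.percentile(x[n&(abs(y-c)<.01)],[1,99]).round(4) for c in(-.03,0,.03)])
n=abs(x-.045)<.008; print("y edges mid",np.percentile(y[n],[1,99]).round(4)); n=abs(x-.022)<.005;print(np.percentile(y[n],[1,99]).round(4)); n=abs(x-.065)<.005;print(np.percentile(y[n],[1,99]).round(4))
m=(abs(z-.085)<.006)&(abs(X-.045)<.06)&(abs(Y)<.1); x,y=X[m],Y[m]
for c in(-.04,-.02,0,.02,.04):
    a=x[(abs(y-c)<.004)]; print("rim",c,a[a<.045].max().round(4),a[a>.045].min().round(4))
for c in(.03,.045,.06):
    a=y[(abs(x-c)<.004)]; print("rimy",c,a[a<0].max().round(4),a[a>0].min().round(4))
print("extent Y",np.percentile(Y[(abs(z-.085)<.006)&(abs(X-.045)<.05)&(abs(Y)<.13)],[0.5,99.5]))
E
```

```text
[0.54176009 0.08244486 0.35290539] 11.15 0.9983370508707246 [[0.231, -0.973, -0.001], [-0.973, -0.231, -0.0], [-0.0, 0.001, -1.0]]
bar 2475 -0.06717827760989672 [-0.07364494 -0.06057471] [0.18792326 0.19119027]
floor 2738 0.06315561014459842
x edges [array([0.0269, 0.0754]), array([0.0269, 0.0754]), array([0.0271, 0.0755])]
y edges mid [-0.0549  0.0661]
[-0.0488  0.0528]
[-0.0551  0.0674]
rim -0.04 0.0212 0.0748
rim -0.02 0.0212 0.075
rim 0 0.0215 0.0749
rim 0.02 0.0216 0.0751
rim 0.04 0.0216 0.0749
rimy 0.03 -0.0574 0.0529
rimy 0.045 -0.0576 0.0689
rimy 0.06 -0.0577 0.053
extent Y [-0.09523502  0.09144286]
```

View pics/w2.png

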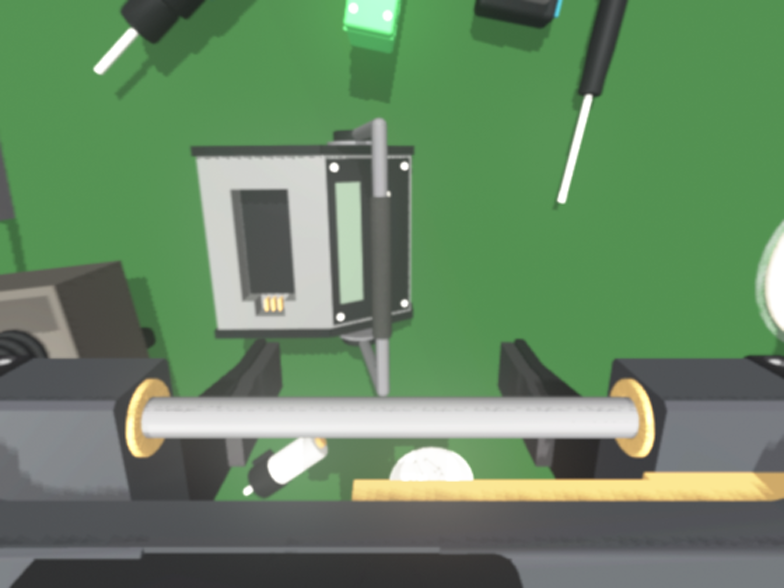

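The bar is at tester x = -70 mm, so the handle is latched. The rim measures 53.6×110.6 mm, which puts the bay centre at (0.660,0.113). Now to the pack, with a closer look from the wrist camera.

```bash
python3 - <<'E'
from h import *
step([.602,-.328,.33],down(213),20)
T=np.load("top0.npz"); P=pts(T["d"],T["K"],T["E"])[210:260,400:460]; q=P[(P[...,2]>.16)&(P[...,2]<.18)]; print("can",np.median(q,0) if len(q) else None)
E
```

```text
20 rows: [0.806 0.211 0.056] [-0.003 -0.001 -0.123]
can [ 0.493404   -0.49226841  0.16834677]
```

Call:
{"op": "jog_arm", "data": {
  "plan": "0.8 0.21 0.05 0 0 -0.12 -1;0.8 0.21 0.05 0 0 -0.12 -1;0.8 0.21 0.05 0 0 -0.12 -1;0.8 0.21 0.05 0 0 -0.12 -1;0.8 0.21 0.05 0 0 -0.12 -1;0.8 0.21 0.05 0 0 -0.12 -1;0.8 0.21 0.05 0 0 -0.12 -1;0.8 0.21 0.05 0 0 -0.12 -1;0.8 0.21 0.05 0 0 -0.12 -1;0.8 0.21 0.05 0 0 -0.12 -1"
}}

```text
time_s: 12.2
tcp_pos: [0.5526, -0.1245, 0.3392]
ee_rot: [[0.391, -0.92, -0.001], [-0.92, -0.391, 0.0], [-0.0, 0.001, -1.0]]
wrist_force: [0.4, -0.4, 0.1]
gripper_width: 1.001
gripper_force: 0.0
```

Call:
{"op": "jog_arm", "data": {
  "plan": "0.8 0.21 0.05 0 0 -0.12 -1;0.8 0.21 0.05 0 0 -0.12 -1;0.8 0.21 0.05 0 0 -0.12 -1;0.8 0.21 0.05 0 0 -0.12 -1;0.8 0.21 0.05 0 0 -0.12 -1;0.8 0.21 0.05 0 0 -0.12 -1;0.8 0.21 0.05 0 0 -0.12 -1;0.8 0.21 0.05 0 0 -0.12 -1;0.8 0.21 0.05 0 0 -0.12 -1;0.8 0.21 0.05 0 0 -0.12 -1"
}}

```text
time_s: 13.2
tcp_pos: [0.5978, -0.3261, 0.3265]
ee_rot: [[0.539, -0.842, -0.001], [-0.842, -0.539, 0.0], [-0.001, 0.001, -1.0]]
wrist_force: [0.6, 0.3, -0.6]
gripper_width: 0.997
gripper_force: 0.0
```

```bash
python3 - <<'E'
from h import *
s=r.sense(); print(s["tcp_pos"],s["time_s"],s["joints"])
im,d,K,E,c=grab("wrist"); save("w3",im,1.4); np.savez("w3",im=im,d=d,K=K,E=E)
P=pts(d,K,E); z=P[...,2]; im=im.astype(int)
m=(abs(z-.074)<.006)&(np.hypot(P[...,0]-.602,P[...,1]+.328)<.08)&(im[...,1]-im[...,0]<20)
q=P[m]; R=cv2.minAreaRect(q[:,:2].astype(np.float32)*1000); print("pack top",m.sum(),np.median(q[:,2]),R)
a=np.radians(33);ex=np.array([np.cos(a),np.sin(a)]);ey=np.array([-ex[1],ex[0]])
X=(q[:,:2]-[.602,-.328])@ex;Y=(q[:,:2]-[.602,-.328])@ey
for c in(-.03,-.01,.01,.03): t=X[abs(Y-c)<.005]; print("x",c,np.percentile(t,[.5,99.5]).round(4))
for c in(-.012,0,.012): t=Y[abs(X-c)<.005]; print("y",c,np.percentile(t,[.5,99.5]).round(4))
m=(z>.02)&(z<.05)&(np.hypot(P[...,0]-.602,P[...,1]+.328)<.08)&(im[...,1]-im[...,0]<20); q=P[m]; Y=(q[:,:2]-[.602,-.328])@ey; X=(q[:,:2]-[.602,-.328])@ex
n=Y>.045; print("nose",n.sum(),np.median(X[n]),np.percentile(Y[n],[50,99]),np.median(q[n,2]))
E
```

```text
[ 0.5978199  -0.32606672  0.32646075] 13.2 [-1.50395675e+01  2.53834182e+01  2.02109457e+01 -5.25646274e-03
 -8.48810632e+01  4.76390678e+01]
pack top 2475 0.07507939776214356 ((605.0755004882812, -330.3466796875), (43.58045196533203, 97.83232116699219), 33.15599822998047)
x -0.03 [-0.0203  0.0225]
x -0.01 [-0.0203  0.023 ]
x 0.01 [-0.0205  0.0221]
x 0.03 [-0.0206  0.0227]
y -0.012 [-0.0524  0.044 ]
y 0 [-0.0524  0.0439]
y 0.012 [-0.0524  0.0452]
  return _methods._mean(a, axis=axis, dtype=dtype,
  ret = ret.dtype.type(ret / rcount)
Traceback (most recent call last):
IndexError: index -1 is out of bounds for axis 0 with size 0
```

View pics/w3.png

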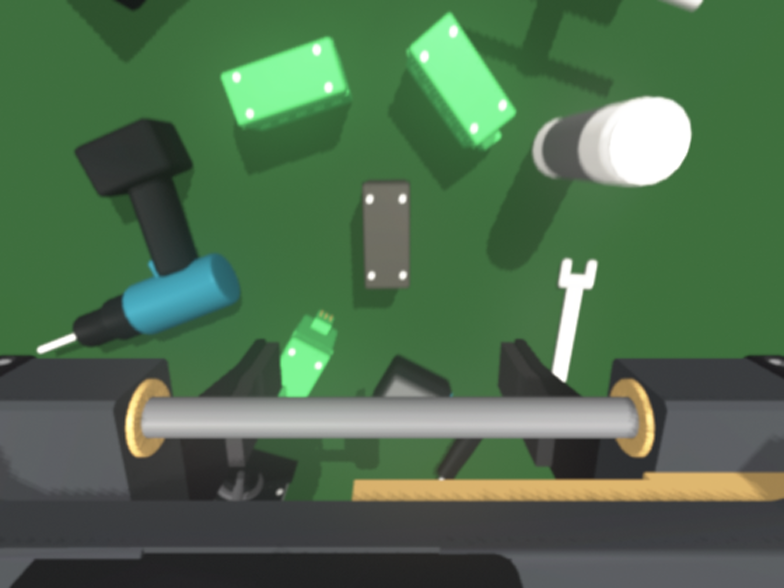

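```bash
python3 - <<'E'
from h import *
# pack-top screws (4 white dots) in wrist and top views, by ray on z=.075
for n,f,lo in(("w3",215,3),("top0",150,1)):
    Z=np.load(n+".npz"); P=pts(Z["d"],Z["K"],Z["E"]); im=Z["im"].astype(int)
    near=(np.hypot(P[...,0]-.603,P[...,1]+.329)<.062)&(P[...,2]>.06)&(P[...,2]<.09)
    m=near&(im.min(2)>f)
    k,l,st,ce=cv2.connectedComponentsWithStats(m.astype(np.uint8),connectivity=8); o=[]
    for i in range(1,k):
        if st[i,4]>=lo: p=ray(*ce[i],Z["K"],Z["E"],.0745); o.append(p[:2]); print(n,ce[i].round(1),st[i,4],p.round(4))
    print("mean",np.mean(o,0))
E
```

```text
w3 [287.1 141.5] 22 [ 0.6124 -0.3695  0.0745]
w3 [263.5 142. ] 18 [ 0.6376 -0.3527  0.0745]
w3 [264.9 196.5] 15 [ 0.5981 -0.2926  0.0745]
w3 [287.4 196.1] 17 [ 0.5728 -0.3093  0.0745]
mean [ 0.60520363 -0.33102054]
top0 [381.4 188.8] 5 [ 0.6353 -0.3502  0.0745]
top0 [386.5 196.5] 4 [ 0.6105 -0.3668  0.0745]
top0 [362.7 200.7] 3 [ 0.596  -0.29    0.0745]
top0 [367.7 208.7] 3 [ 0.5703 -0.3064  0.0745]
mean [ 0.60301222 -0.32836007]
```

Wrist view (800-wide picture): the pack is at (386,235) with screws at its corners, and its nose faces down and is hidden. The spray can at (630,140) and the green blocks are clear of the grasp. The centre is (0.605,-0.331), with the top at 0.075. I'll grasp it.

```bash
python3 - <<'E'
from h import *
R=down(213.2); step([.6052,-.331,.12],R,10)
E
```

```text
10 rows: [ 0.024 -0.019  0.821] [ 0.001  0.001 -0.009]
```

Call:
{"op": "jog_arm", "data": {
  "plan": "0.03 -0.02 0.82 0 0 -0.01 -1;0.03 -0.02 0.82 0 0 -0.01 -1;0.03 -0.02 0.82 0 0 -0.01 -1;0.03 -0.02 0.82 0 0 -0.01 -1;0.03 -0.02 0.82 0 0 -0.01 -1;0.03 -0.02 0.82 0 0 -0.01 -1;0.03 -0.02 0.82 0 0 -0.01 -1;0.02 -0.02 0.82 0 0 -0.01 -1;0.02 -0.02 0.82 0 0 -0.01 -1;0.02 -0.02 0.82 0 0 -0.01 -1"
}}

```text
time_s: 14.25
tcp_pos: [0.6054, -0.328, 0.1208]
ee_rot: [[0.55, -0.835, -0.001], [-0.835, -0.55, 0.0], [-0.001, 0.001, -1.0]]
wrist_force: [1.4, -1.1, 0.3]
gripper_width: 0.999
gripper_force: 0.0
```

```bash
python3 - <<'E'
from h import *
s=r.sense();print(s["tcp_pos"])
R=down(213.2); step([.6052,-.331,.04],R,6)
E
```

```text
[ 0.60537465 -0.32802197  0.1208037 ]
6 rows: [0.016 0.012 0.539] [0.001 0.001 0.003]
```

Call:
{"op": "jog_arm", "data": {
  "plan": "0.02 0.01 0.54 0 0 0 -1;0.02 0.01 0.54 0 0 0 -1;0.02 0.01 0.54 0 0 0 -1;0.02 0.01 0.54 0 0 0 -1;0.01 0.01 0.54 0 0 0 -1;0.01 0.01 0.52 0 0 0 -1;0 0 0 0 0 0 -1;0 0 0 0 0 0 1;0 0 0 0 0 0 1;0 0 0 0 0 0 1"
}}

```text
time_s: 15.25
tcp_pos: [0.6064, -0.3313, 0.0425]
ee_rot: [[0.55, -0.835, 0.002], [-0.835, -0.55, -0.001], [0.001, -0.001, -1.0]]
wrist_force: [-0.2, -0.4, 0.6]
gripper_width: 0.808
gripper_force: 0.0
```

Call:
{"op": "jog_arm", "data": {
  "plan": "0 0 0 0 0 0 1;0 0 0 0 0 0 1;0 0 0 0 0 0 1;0 0 0 0 0 0 1;0 0 0 0 0 0 1;0 0 0 0 0 0 1;0 0 0 0 0 0 1;0 0 0 0 0 0 1;0 0 0 0 0 0 1;0 0 0 0 0 0 1"
}}

```text
time_s: 16.25
tcp_pos: [0.6056, -0.3313, 0.0418]
ee_rot: [[0.55, -0.835, -0.0], [-0.835, -0.55, -0.0], [-0.0, 0.0, -1.0]]
wrist_force: [-1.4, -0.3, 3.8]
gripper_width: 0.503
gripper_force: 30.0
```

Call:
{"op": "jog_arm", "data": {
  "plan": "0 0 -0.3 0 0 0 1;0 0 -0.6 0 0 0 1;0 0 -0.9 0 0 0 1;0 0 -1 0 0 0 1;0 0 -1 0 0 0 1;0 0 -1 0 0 0 1;0 0 -1 0 0 0 1;0 0 -1 0 0 0 1;0 0 -1 0 0 0 1;0 0 -0.6 0 0 0 1"
}}

```text
time_s: 17.25
tcp_pos: [0.6062, -0.331, 0.2541]
ee_rot: [[0.55, -0.835, 0.003], [-0.835, -0.55, -0.001], [0.002, -0.002, -1.0]]
wrist_force: [0.0, -0.1, -5.5]
gripper_width: 0.501
gripper_force: 30.0
```

```bash
python3 - <<'E'
from h import *
s=r.sense();print(s["tcp_pos"],s["wrist_force"])
step([.6602,.113,.25],down(194.1),20)
E
```

```text
[ 0.60623568 -0.33103343  0.2541366 ] [ 0.03419797 -0.09812127 -5.51455467]
20 rows: [-0.769 -0.465  0.008] [-0.001 -0.001  0.12 ]
```

Call:
{"op": "jog_arm", "data": {
  "plan": "-0.4 -0.25 0 0 0 0.12 1;-0.6 -0.35 0 0 0 0.12 1;-0.8 -0.47 0 0 0 0.12 1;-0.8 -0.47 0 0 0 0.12 1;-0.8 -0.47 0 0 0 0.12 1;-0.8 -0.47 0 0 0 0.12 1;-0.8 -0.47 0 0 0 0.12 1;-0.8 -0.47 0 0 0 0.12 1;-0.8 -0.47 0 0 0 0.12 1;-0.8 -0.47 0 0 0 0.12 1"
}}

```text
time_s: 18.25
tcp_pos: [0.6119, -0.1154, 0.2515]
ee_rot: [[0.402, -0.916, -0.001], [-0.916, -0.402, 0.001], [-0.001, 0.0, -1.0]]
wrist_force: [-0.4, 0.7, -6.3]
gripper_width: 0.502
gripper_force: 30.0
```

Call:
{"op": "jog_arm", "data": {
  "plan": "-0.8 -0.47 0 0 0 0.12 1;-0.8 -0.47 0 0 0 0.12 1;-0.8 -0.47 0 0 0 0.12 1;-0.8 -0.47 0 0 0 0.12 1;-0.8 -0.47 0 0 0 0.12 1;-0.8 -0.47 0 0 0 0.12 1;-0.8 -0.47 0 0 0 0.12 1;-0.8 -0.47 0 0 0 0.12 1;-0.6 -0.35 0 0 0 0.12 1;-0.5 -0.3 0 0 0 0.12 1"
}}

```text
time_s: 19.25
tcp_pos: [0.6525, 0.0982, 0.2511]
ee_rot: [[0.245, -0.97, -0.001], [-0.97, -0.245, 0.001], [-0.001, 0.001, -1.0]]
wrist_force: [0.1, 0.1, -6.1]
gripper_width: 0.507
gripper_force: 30.0
```

```bash
python3 - <<'E'
from h import *
s=r.sense();print(s["tcp_pos"],s["wrist_force"])
step([.6602,.113,.18],down(194.1),10)
E
```

```text
[0.65250945 0.0982085  0.25114235] [ 0.10317515  0.07482119 -6.10030226]
10 rows: [-0.05  -0.044  0.285] [0.001 0.001 0.001]
```

Call:
{"op": "jog_arm", "data": {
  "plan": "-0.06 -0.05 0.3 0 0 0 1;-0.06 -0.05 0.4 0 0 0 1;-0.06 -0.05 0.4 0 0 0 1;-0.06 -0.05 0.4 0 0 0 1;-0.06 -0.05 0.4 0 0 0 1;-0.06 -0.05 0.4 0 0 0 1;-0.05 -0.05 0.4 0 0 0 1;0 0 0.15 0 0 0 1;0 0 0 0 0 0 1;0 0 0 0 0 0 1"
}}

```text
time_s: 20.25
tcp_pos: [0.6593, 0.1087, 0.1807]
ee_rot: [[0.245, -0.97, 0.001], [-0.97, -0.245, -0.0], [0.0, -0.001, -1.0]]
wrist_force: [-0.3, 0.8, -6.4]
gripper_width: 0.503
gripper_force: 30.0
```

```bash
python3 - <<'E'
from h import *
s=r.sense();print(s["tcp_pos"],s["wrist_force"])
R=down(194.1); step([.6602,.113,.13],R,5)
im,d,K,E,c=grab("wrist"); save("w4",im,1.4); np.savez("w4",im=im,d=d,K=K,E=E)
P=pts(d,K,E); ex=R[:2,1]*-1; ey=np.array([-ex[1],ex[0]]); O=np.array([.6602,.113])
X=(P[...,:2]-O)@ex;Y=(P[...,:2]-O)@ey;z=P[...,2]
zt=s["tcp_pos"][2]-.0418+.074
m=(abs(z-zt)<.006)&(abs(X)<.04)&(abs(Y)<.08); print("pack top",zt,m.sum(),np.median(z[m]),np.percentile(X[m],[1,99]),np.percentile(Y[m],[1,99]),cv2.minAreaRect(np.c_[X[m],Y[m]].astype(np.float32)*1000))
m=(abs(z-.085)<.005)&(abs(X)<.06)&(abs(Y)<.1); x,y=X[m],Y[m]
for c in(-.04,-.02,0): a=x[abs(y-c)<.004]; print(c,a[a<0].max() if (a<0).any() else 0,a[a>0].min() if (a>0).any() else 0)
a=y[abs(x)<.015]; print("y",a[a<0].max() if (a<0).any() else 0)
E
```

```text
[0.65933774 0.1087486  0.18072348] [-0.28748878  0.76714764 -6.44258886]
5 rows: [-0.031 -0.015  0.406] [-0.001 -0.     0.002]
pack top 0.21292348237265718 12698 0.2140017995044482 [-0.02925873  0.02675104] [-0.05197192  0.02304924] ((-1.2135181427001953, -13.81155776977539), (77.88932037353516, 67.94868469238281), 88.26835632324219)
-0.04 -0.02680551168425248 0.027207533952681977
-0.02 -0.04224792418247764 0.038716159983228526
0 -0.044261573007459226 0.04134357148504079
y -0.05471724904537224
```

View pics/w4.png

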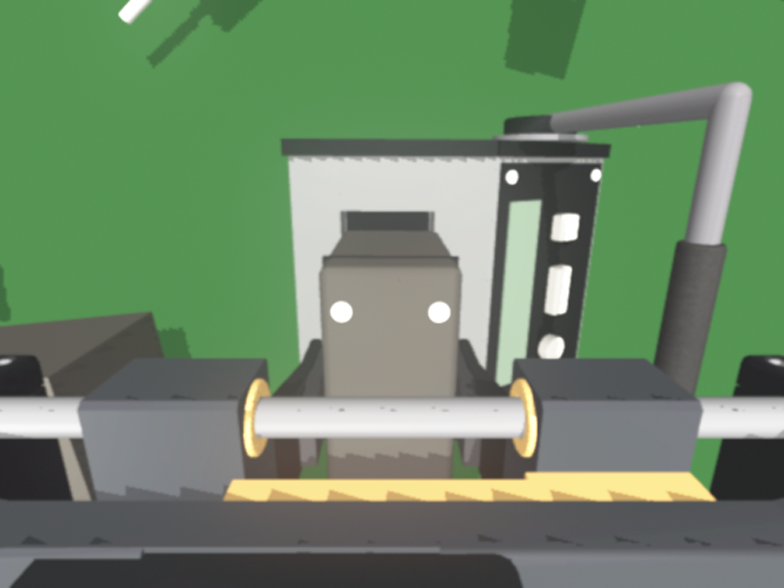

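Wrist view (800-wide picture): the held pack's near end is at (390,255) and sits centred over the bay opening at (388,220). The nose faces the slot side. The latched bar at (705,250) is clear of the gripper body. I'll lower it with a small correction.

Call:
{"op": "jog_arm", "data": {
  "plan": "-0.03 -0.02 0.2 0 0 0 1;-0.03 -0.02 0.25 0 0 0 1;-0.03 -0.02 0.25 0 0 0 1;-0.03 -0.02 0.25 0 0 0 1;0 0 0.25 0 0 0 1;0 0 0.25 0 0 0 1;0 0 0.25 0 0 0 1;0 0 0.2 0 0 0 1;0 0 0.1 0 0 0 1;0 0 0 0 0 0 1"
}}

```text
time_s: 21.3
tcp_pos: [0.66, 0.1121, 0.1298]
ee_rot: [[0.245, -0.97, -0.001], [-0.97, -0.245, -0.0], [0.0, 0.001, -1.0]]
wrist_force: [-0.3, 0.2, -4.6]
gripper_width: 0.499
gripper_force: 30.0
```

```bash
python3 - <<'E'
from h import *
s=r.sense();print(s["tcp_pos"],s["wrist_force"])
R=down(194.1); step([.6602,.112,.108],R,10)
E
```

```text
[0.65999212 0.11208395 0.12977098] [-0.28135143  0.21252703 -4.61521345]
10 rows: [ 0.001 -0.001  0.087] [ 0.001 -0.     0.001]
```

Call:
{"op": "jog_arm", "data": {
  "plan": "0 0 0.09 0 0 0 1;0 0 0.09 0 0 0 1;0 0 0.09 0 0 0 1;0 0 0.09 0 0 0 1;0 0 0.09 0 0 0 1;0 0 0.09 0 0 0 1;0 0 0.09 0 0 0 1;0 0 0.09 0 0 0 1;0 0 0.09 0 0 0 1;0 0 0.06 0 0 0 1"
}}

```text
time_s: 22.3
tcp_pos: [0.6601, 0.1121, 0.1083]
ee_rot: [[0.245, -0.97, -0.0], [-0.97, -0.245, -0.0], [0.0, 0.0, -1.0]]
wrist_force: [-0.6, -0.3, -5.4]
gripper_width: 0.499
gripper_force: 30.0
```

Unobstructed. Last 6–7 mm slowly.

Call:
{"op": "jog_arm", "data": {
  "plan": "0 0 0.04 0 0 0 1;0 0 0.04 0 0 0 1;0 0 0.04 0 0 0 1;0 0 0.04 0 0 0 1;0 0 0.03 0 0 0 1;0 0 0.03 0 0 0 1;0 0 0.02 0 0 0 1;0 0 0 0 0 0 1;0 0 0 0 0 0 1;0 0 0 0 0 0 1"
}}

```text
time_s: 23.3
tcp_pos: [0.6602, 0.1122, 0.1026]
ee_rot: [[0.245, -0.97, 0.0], [-0.97, -0.245, 0.0], [0.0, -0.0, -1.0]]
wrist_force: [-0.1, -0.1, -5.3]
gripper_width: 0.499
gripper_force: 30.0
```

Call:
{"op": "jog_arm", "data": {
  "plan": "0 0 0.03 0 0 0 1;0 0 0.03 0 0 0 1;0 0 0.03 0 0 0 1;0 0 0.02 0 0 0 1;0 0 0.02 0 0 0 1;0 0 0 0 0 0 1;0 0 0 0 0 0 1;0 0 0 0 0 0 1;0 0 0 0 0 0 1;0 0 0 0 0 0 1"
}}

```text
time_s: 24.3
tcp_pos: [0.6603, 0.1122, 0.1017]
ee_rot: [[0.245, -0.969, 0.001], [-0.969, -0.245, -0.0], [0.0, -0.001, -1.0]]
wrist_force: [-5.9, 0.1, 6.2]
gripper_width: 0.502
gripper_force: 30.0
```

The pack is on the floor at the predicted height (0.1017). Release and retreat.

Call:
{"op": "jog_arm", "data": {
  "plan": "0 0 -0.05 0 0 0 0.5;0 0 0 0 0 0 -1;0 0 0 0 0 0 -1;0 0 0 0 0 0 -1;0 0 0 0 0 0 -1;0 0 0 0 0 0 -1;0 0 0 0 0 0 -1;0 0 -0.3 0 0 0 -1;0 0 -0.6 0 0 0 -1;0 0 -0.8 0 0 0 -1"
}}

```text
time_s: 25.3
tcp_pos: [0.6597, 0.112, 0.143]
ee_rot: [[0.245, -0.97, -0.002], [-0.97, -0.245, -0.001], [0.0, 0.002, -1.0]]
wrist_force: [-0.7, 0.5, 0.3]
gripper_width: 0.997
gripper_force: 0.0
```

Call:
{"op": "jog_arm", "data": {
  "plan": "0 0 -1 0 0 0 -1;0 0 -1 0 0 0 -1;0 0 -1 0 0 0 -1;0 0 -1 0 0 0 -1;0 0 -1 0 0 0 -1;0 0 -1 0 0 0 -1;0 0 -1 0 0 0 1;0 0 -0.8 0 0 0 1;0 0 -0.5 0 0 0 1;0 0 0 0 0 0 1"
}}

```text
time_s: 26.3
tcp_pos: [0.6608, 0.1122, 0.3531]
ee_rot: [[0.245, -0.97, 0.004], [-0.97, -0.245, 0.001], [-0.0, -0.005, -1.0]]
wrist_force: [0.7, -0.8, -0.5]
gripper_width: 0.722
gripper_force: 0.0
```

```bash
cat >> h.py <<'E'
A=np.radians(14.1); EX=np.array([np.cos(A),np.sin(A),0]); EY=np.array([-EX[1],EX[0],0]); EZ=np.array([0,0,1.]); ORG=np.array([.6166,.1020,0])
def lean(b):
    """tool z into the panel, leaning b deg from straight down; tool y along tester y"""
    b=np.radians(b); z=np.sin(b)*EX-np.cos(b)*EZ; return np.column_stack([np.cross(EY,z),EY,z])
E
python3 - <<'E'
from h import *
s=r.sense(); print(s["tcp_pos"],s["time_s"],s["joints"])
im,d,K,E,c=grab("wrist"); np.savez("w5",im=im,d=d,K=K,E=E)
P=pts(d,K,E)-ORG; X=P@EX;Y=P@EY;z=P[...,2]
m=(abs(z-.134)<.008)&(abs(X-.045)<.05)&(abs(Y)<.08); R=cv2.minAreaRect(np.c_[X[m],Y[m]].astype(np.float32)*1000)
print("pack top",np.percentile(z[m],[5,50,95]),R)
for sx in(.03,.06): print(np.median(z[m&(abs(X-sx)<.01)]))
for sy in(-.04,.04): print(np.median(z[m&(abs(Y-sy)<.01)]))
m=(z>.165)&(z<.21)&(abs(X)<.15)&(abs(Y)<.1); print("bar",np.median(X[m]))
n=np.sin(np.radians(33))*-EX+np.cos(np.radians(33))*EZ
for k,y in(("round",.042),("square",-.042)):
    print(k,np.round(ORG+-.0694*EX+y*EY+.0605*EZ,4))
print(n, lean(33).round(3).tolist())
E
```

```text
[0.66075936 0.11219556 0.3530795 ] 26.3 [ 2.34460072e+01  2.38083792e+01  2.13653367e+01  3.25448073e-02
 -8.72978081e+01 -9.28827392e+00]
pack top [0.13342115 0.13506387 0.13635785] ((45.02848815917969, 0.5352058410644531), (98.48834228515625, 44.03934097290039), 89.96720123291016)
0.13505797121374113
0.13503240586767717
0.13496481912285452
0.13511149803846395
bar -0.06805509924181898
round [0.5391 0.1258 0.0605]
square [0.5595 0.0444 0.0605]
[-0.52823016 -0.13268224  0.83867057] [[-0.813, -0.244, 0.528], [-0.204, 0.97, 0.133], [-0.545, 0.0, -0.839]]
```

The pack stands home and level: centre (45.0,0.5) mm in the tester frame, top 0.135. Next are the keys, with the tool leaned 38° so the body clears the latched handle.

```bash
python3 - <<'E'
from h import *
R=lean(38); p=np.array([.5387,.127,.0605])-.19*R[:,2]; print(p,R.round(3).tolist()); step(p,R,20)
E
```

```text
[0.42524856 0.09850297 0.21022204] [[-0.764, -0.244, 0.597], [-0.192, 0.97, 0.15], [-0.616, 0.0, -0.788]]
20 rows: [0.342 0.493 0.144] [ 0.186 -0.185  0.54 ]
```

Call:
{"op": "jog_arm", "data": {
  "plan": "0 1 0 0 0 0 1;0 1 0 0 0 0 1;0 1 0 0 0 0 1;0 1 0 0 0 0 1;0 1 0 0 0 0 1;0 1 0 0 0 0 1;0 1 0 0 0 0 1;0 1 0 0 0 0 1;0 0.4 0 0 0 0 1;0 0 0 0 0 0 1"
}}

```text
time_s: 27.35
tcp_pos: [0.4556, 0.0605, 0.3503]
ee_rot: [[0.245, -0.97, -0.0], [-0.97, -0.245, 0.0], [-0.0, 0.0, -1.0]]
wrist_force: [0.7, -0.3, -0.0]
gripper_width: 0.002
gripper_force: 0.0
```

```bash
python3 - <<'E'
from h import *
R=lean(38); p=np.array([.5387,.127,.0605])-.17*R[:,2]; print(p); step(p,R,20); print(r.sense()["joints"])
E
```

```text
[0.43719082 0.10150266 0.19446183]
20 rows: [0.036 0.138 0.311] [ 0.186 -0.186  0.54 ]
[ 2.79004848e+01  1.49580136e+00 -7.84572550e+00 -1.26418032e-02
 -8.06658320e+01 -1.37202396e+01]
```

Call:
{"op": "jog_arm", "data": {
  "plan": "0.04 0.14 0.31 0.19 -0.19 0.54 1;0.04 0.14 0.31 0.19 -0.19 0.54 1;0.04 0.14 0.31 0.19 -0.19 0.54 1;0.04 0.14 0.31 0.19 -0.19 0.54 1;0.04 0.14 0.31 0.19 -0.19 0.54 1;0.04 0.14 0.31 0.19 -0.19 0.54 1;0.04 0.14 0.31 0.19 -0.19 0.54 1;0.04 0.14 0.31 0.19 -0.19 0.54 1;0.04 0.14 0.31 0.19 -0.19 0.54 1;0.04 0.14 0.31 0.19 -0.19 0.54 1"
}}

```text
time_s: 28.35
tcp_pos: [0.4318, 0.0639, 0.2693]
ee_rot: [[-0.448, -0.847, 0.285], [-0.831, 0.512, 0.217], [-0.33, -0.14, -0.934]]
wrist_force: [-0.7, 0.9, 0.2]
gripper_width: 0.004
gripper_force: 0.0
```

Call:
{"op": "jog_arm", "data": {
  "plan": "0.04 0.14 0.31 0.18 -0.18 0.54 1;0.04 0.14 0.31 0.18 -0.18 0.54 1;0.04 0.14 0.31 0.18 -0.18 0.54 1;0.04 0.14 0.31 0.18 -0.18 0.54 1;0.04 0.14 0.31 0.18 -0.18 0.54 1;0.04 0.14 0.31 0.18 -0.18 0.54 1;0.04 0.14 0.31 0.18 -0.18 0.54 1;0.04 0.14 0.31 0.18 -0.18 0.54 1;0 0 0 0 0 0 1;0 0 0 0 0 0 1"
}}

```text
time_s: 29.35
tcp_pos: [0.435, 0.0847, 0.2161]
ee_rot: [[-0.736, -0.425, 0.527], [-0.386, 0.903, 0.188], [-0.556, -0.066, -0.829]]
wrist_force: [-0.7, -0.7, -0.1]
gripper_width: 0.006
gripper_force: 0.0
```

```bash
python3 - <<'E'
from h import *
s=r.sense(); print(s["joints"],s["tcp_pos"],s["wrist_force"])
im,d,K,E,c=grab("wrist"); save("w6",im,1.4); np.savez("w6",im=im,d=d,K=K,E=E)
R=lean(38); P0=np.array([.5387,.127,.0605]); step(P0-.04*R[:,2],R,10)
P=pts(d,K,E); m=(im.min(2)>210)&(np.hypot(P[...,0]-.549,P[...,1]-.0865)<.07)&(P[...,2]>.045)&(P[...,2]<.075)
k,l,st,ce=cv2.connectedComponentsWithStats(m.astype(np.uint8))
for i in range(1,k):
    if st[i,4]>40:
        q=P[l==i]; mid=np.median(q,0); Rr=cv2.minAreaRect(np.c_[(q-ORG)@EX,(q-ORG)@EY].astype(np.float32)*1000); print(ce[i].round(1),st[i,2:],mid.round(4),"tester mm",((mid-ORG)@EX).round(4),((mid-ORG)@EY).round(4),Rr)
E
```

```text
[  32.57777619  -11.58533468  -59.21473986   38.94716697  -11.53911282
 -132.46144242] [0.43497888 0.08472614 0.21609161] [-0.70455133 -0.71998005 -0.08796904]
10 rows: [0.01  0.044 0.607] [ 0.044 -0.046  0.139]
[208.5 175. ] [ 16  14 174] [0.5573 0.0445 0.0601] tester mm -0.0715 -0.0414 ((-69.65680694580078, -41.91099548339844), (15.888351440429688, 16.851221084594727), 1.5718309879302979)
[246.1 181.7] [ 28  14 257] [0.5471 0.0852 0.0599] tester mm -0.0715 0.0006 ((-71.19454193115234, 0.8234949111938477), (9.720865249633789, 31.07797622680664), 0.5030266642570496)
[282.5 188.2] [ 14  14 142] [0.5371 0.126  0.0595] tester mm -0.0712 0.0426 ((-71.33904266357422, 42.80696105957031), (14.629481315612793, 13.186589241027832), 60.48588180541992)
```

View pics/w6.png

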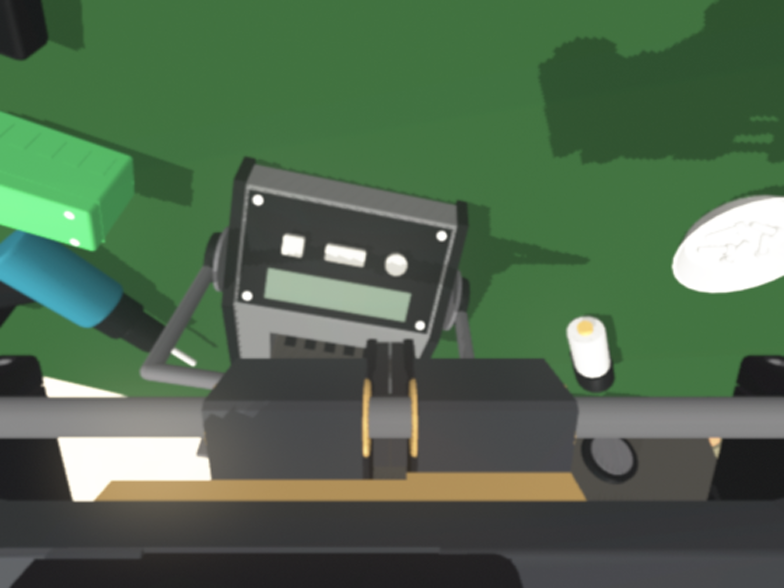

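The key order is confirmed: square (293,245), bar (345,254), round (396,265). But joints 3 and 5 are near their limits in this pose, so I'll fit the kinematics and check the press poses before going on.

```bash
cat > kin.py <<'E'
from h import *
from scipy.optimize import least_squares
D=[([.23152705,-.57995125,.22160091],[-53.423,22.042,.453,0,-68.411,-14.817]),
([.53272294,.04034403,.42187847],[21.7225,9.0171,10.3593,-.021,-91.4164,-8.2482]),
([.6634,.1113,.1203],[23.281,31.066,-.026,.032,-58.78,-9.923]),
([.5978199,-.32606672,.32646075],[-15.0396,25.3834,20.2109,-.005,-84.8811,47.639]),
([.66075936,.11219556,.3530795],[23.446,23.8084,21.3653,.0325,-87.298,-9.288]),
([.4556,.0605,.3503],[27.9005,1.4958,-7.8457,-.0126,-80.6658,-13.7202]),
([.43497888,.08472614,.21609161],[32.57777619,-11.58533468,-59.21473986,38.94716697,-11.53911282,-132.46144242])]
def fk(q,x):
    a,b,e,k,h,d,L,c,f=x; q=np.radians(q); Rz=Ro.from_euler('z',q[0]).as_matrix(); ph=q[1]-q[2]
    w=np.array([k+a*np.sin(q[1])+b*np.cos(ph)+e*np.sin(ph),d,h+a*np.cos(q[1])-b*np.sin(ph)+e*np.cos(ph)])
    F=Ro.from_euler('y',ph).as_matrix()                      # x axis: forearm direction
    M=F@Ro.from_euler('x',S[0]*q[3]).as_matrix()@Ro.from_euler('y',-q[4]).as_matrix()@Ro.from_euler('x',S[1]*q[5]).as_matrix()
    t=np.array([L,c,f]) if 0 else np.array([L,0,0])
    B=np.array([[0,0,1.],[0,1,0],[-1,0,0]])                 # tool z = M x, tool x = -M z
    return Rz@(w+M@t+ (M@np.array([0,c,0]) if 0 else 0)), Rz@M@np.column_stack([[0,0,-1.],[0,1,0],[1,0,0]])
S=[1,1]
def fit():
    f=lambda x:np.concatenate([(fk(q,x)[0]-p)for p,q in D])
    return least_squares(f,[.4,.4,0,0,.3,-.16,.3,0,0])
E
python3 - <<'E'
import kin; from kin import *
best=None
Rn=np.array(r.sense()["ee_rot"])
for s in([1,1],[1,-1],[-1,1],[-1,-1]):
    kin.S[:]=s; o=fit(); R=fk(D[-1][1],o.x)[1]; print(s,o.cost,abs(o.fun).max().round(4),o.x.round(3),R.round(2).tolist())
print(Rn.round(2).tolist())
E
```

```text
[1, 1] 0.0017844465671718556 0.0368 [ 0.561  0.374 -0.009  0.05   0.272 -0.168  0.412  0.     0.   ] [[0.64, -0.66, 0.39], [-0.76, -0.51, 0.4], [-0.07, -0.56, -0.83]]
[1, -1] 0.0017844465671718556 0.0368 [ 0.561  0.374 -0.009  0.05   0.272 -0.168  0.412  0.     0.   ] [[0.6, 0.7, 0.39], [0.57, -0.72, 0.4], [0.56, -0.02, -0.83]]
[-1, 1] 0.0015138703585073554 0.0383 [ 0.564  0.376 -0.011  0.047  0.28  -0.153  0.42   0.     0.   ] [[0.77, 0.36, 0.53], [0.31, -0.93, 0.19], [0.56, 0.02, -0.83]]
[-1, -1] 0.0015138703585073554 0.0383 [ 0.564  0.376 -0.011  0.047  0.28  -0.153  0.42   0.     0.   ] [[-0.42, 0.74, 0.53], [0.9, 0.39, 0.19], [-0.07, 0.56, -0.83]]
[[-0.74, -0.42, 0.53], [-0.39, 0.9, 0.19], [-0.56, -0.07, -0.83]]
```

```bash
cat > kin.py.new <<'E'
E
rm kin.py.new
python3 - <<'E'
s=open('kin.py').read()
i=s.index("def fk"); s=s[:i]+'''def fk(q,x):
    a,b,e,k,h,d,L,gy,gz=x; q=np.radians(q); Rz=Ro.from_euler('z',q[0]).as_matrix(); ph=q[1]-q[2]
    w=np.array([k+a*np.sin(q[1])+b*np.cos(ph)+e*np.sin(ph),d,h+a*np.cos(q[1])-b*np.sin(ph)+e*np.cos(ph)])
    F=Ro.from_euler('y',ph).as_matrix()@Ro.from_euler('x',-q[3]).as_matrix()
    M=F@Ro.from_euler('y',-q[4]).as_matrix()@Ro.from_euler('x',q[5]).as_matrix()
    return Rz@(w+F@[0,gy,gz]+M@[L,0,0]), Rz@M@np.array([[0,0,1.],[0,-1,0],[1,0,0]])
def fit():
    f=lambda x:np.concatenate([(fk(q,x)[0]-p)for p,q in D]+[1e-3*np.array(x[8:])])
    return least_squares(f,[.5,.4,0,0,.3,-.1,.3,-.05,0])
LO=np.array([-179.83,-69.29,-61.27,-181.25,-171.15,-177.46]);HI=np.array([179.83,118.12,80.66,117.63,-9.14,177.46])
def ik(p,R,x,q0):
    f=lambda q:np.concatenate([(fk(q,x)[0]-p)*10,(fk(q,x)[1]-R).ravel()])
    return least_squares(f,np.clip(q0,LO+.1,HI-.1),bounds=(LO,HI),x_scale=50)
'''
open('kin.py','w').write(s)
E
python3 - <<'E'
from kin import *
o=fit(); x=o.x; print(abs(o.fun).max(),x.round(4)); s=r.sense(); print((fk(s["joints"],x)[1]-np.array(s["ee_rot"])).round(3).tolist())
rng=np.random.default_rng(0)
for b in(28,33,38):
  for nm,P in(("round",[.5387,.127,.0605]),("square",[.5592,.0454,.0605])):
    for off in(0.,.06,.15):
        R=lean(b); p=np.array(P)-off*R[:,2]; sol=[]
        for q0 in [np.array(s["joints"])]+[rng.uniform([0,-40,-60,-180,-120,-177],[60,60,60,117,-10,177]) for _ in range(12)]:
            t=ik(p,R,x,q0)
            if t.cost<1e-5 and not any(abs(t.x-u).max()<2 for u in sol): sol.append(t.x)
        print(b,nm,off,[u.round(0).tolist() for u in sol])
E
```

```text
0.0006631556256676829 [ 5.648e-01  4.226e-01  2.000e-04 -7.000e-04  1.606e-01  1.200e-03
  3.061e-01 -1.609e-01 -5.000e-04]
[[-0.034, 0.066, -0.0], [0.08, 0.03, -0.0], [-0.004, 0.049, -0.0]]
28 round 0.0 []
28 round 0.06 []
28 round 0.15 [[35.0, -3.0, -53.0, 35.0, -17.0, -127.0]]
28 square 0.0 []
28 square 0.06 []
28 square 0.15 [[25.0, -2.0, -46.0, 15.0, -19.0, -156.0]]
33 round 0.0 []
33 round 0.06 []
33 round 0.15 []
33 square 0.0 []
33 square 0.06 []
33 square 0.15 []
38 round 0.0 []
38 round 0.06 []
38 round 0.15 []
38 square 0.0 []
38 square 0.06 []
38 square 0.15 []
```

```bash
cat > s.py <<'E'
from kin import *
x=fit().x; rng=np.random.default_rng(1)
for b in(33,38,43):
  for nm,P in(("round",[.5387,.127,.0605]),("square",[.5592,.0454,.0605])):
    for off in(0.,.1):
        R=lean(b); p=np.array(P)-off*R[:,2]; sol=[];c=[]
        for _ in range(50):
            t=ik(p,R,x,rng.uniform([-60,-69,-61,-181,-171,-177],[80,90,80,117,-10,177])); c.append(t.cost)
            if t.cost<1e-5 and not any(abs(t.x-u).max()<2 for u in sol): sol.append(t.x)
        print(b,nm,off,min(c),[u.round(0).tolist() for u in sol])
E
python3 s.py
```

```text
33 round 0.0 0.02564935370517566 []
33 round 0.1 0.016393296138493243 []
33 square 0.0 0.01006776684729172 []
33 square 0.1 0.00532469752268534 []
38 round 0.0 0.010510467055773201 []
38 round 0.1 0.043542279357099804 []
38 square 0.0 0.006077902396552131 []
38 square 0.1 0.01111457619174408 []
43 round 0.0 0.0005212208318632417 []
43 round 0.1 0.017794499974160025 []
43 square 0.0 0.00016742021033704793 []
43 square 0.1 0.005621286900792577 []
```

```bash
cat > s.py <<'E'
from kin import *
x=fit().x; rng=np.random.default_rng(1)
for p,q in D[:3]+D[-1:]: print((fk(q,x)[0]-p).round(4).tolist(), fk(q,x)[1].round(3).tolist())
for b in(25,33,40,48):
  for nm,P in(("round",[.5387,.127,.0605]),("square",[.5592,.0454,.0605])):
    for off in(0.,.1):
        R=lean(b); p=np.array(P)-off*R[:,2]; sol=[];c=[]
        f=lambda q:np.concatenate([(fk(q,x)[0]-p)*10,fk(q,x)[1][:,2]-R[:,2]])
        for _ in range(40):
            t=least_squares(f,rng.uniform([-60,-69,-61,-181,-171,-30],[80,90,80,117,-10,30]),bounds=(LO,HI),x_scale=50); c.append(t.cost)
            if t.cost<1e-6 and not any(abs(t.x-u)[:5].max()<3 for u in sol): sol.append(t.x)
        print(b,nm,off,min(c),[u.round(0).tolist()+[round(np.degrees(np.arctan2(fk(u,x)[1][:,1]@R[:,0],fk(u,x)[1][:,1]@R[:,1])))] for u in sol])
E
python3 s.py
```

```text
[0.0001, -0.0003, 0.0007] [[0.781, -0.624, -0.0], [-0.624, -0.781, 0.0], [-0.0, -0.0, -1.0]]
[0.0, 0.0, -0.0] [[0.866, 0.5, -0.001], [0.5, -0.866, -0.0], [-0.001, -0.001, -1.0]]
[-0.0002, -0.0001, -0.0004] [[0.837, 0.548, 0.002], [0.548, -0.837, 0.0], [0.002, 0.001, -1.0]]
[0.0, 0.0, -0.0] [[-0.771, -0.358, 0.527], [-0.305, 0.934, 0.188], [-0.559, -0.016, -0.829]]
25 round 0.0 0.005257562156489987 []
25 round 0.1 1.9966036399344342e-19 [[32.0, 4.0, -51.0, 37.0, -13.0, -90.0, -37]]
25 square 0.0 0.0014146616282876238 []
25 square 0.1 3.300796757152269e-18 [[24.0, 6.0, -44.0, 14.0, -17.0, -13.0, -145]]
33 round 0.0 0.013096421857379276 []
33 round 0.1 0.008466736271362272 []
33 square 0.0 0.005082550464095627 []
33 square 0.1 0.002711214991590722 []
40 round 0.0 0.0026488078594007003 []
40 round 0.1 0.018906350551393968 []
40 square 0.0 0.0015551341340743422 []
40 square 0.1 0.0051862470200398116 []
48 round 0.0 8.325382446814696e-19 [[-8.0, 21.0, -40.0, -134.0, -23.0, -163.0, -168]]
48 round 0.1 0.0006961075631886139 []
48 square 0.0 2.2020509913941995e-19 [[-11.0, 20.0, -32.0, -110.0, -20.0, 167.0, -116]]
48 square 0.1 1.1860169535005536e-06 []
```

```bash
sed -i "s/np.array(\[\[0,0,1.\],\[0,-1,0\],\[1,0,0\]\])/np.array([[0,0,1.],[-1,0,0],[0,-1,0]])/; s/as_matrix()@Ro.from_euler('x',q\[5\])/as_matrix()@Ro.from_euler('x',-q[5])/" kin.py
cat > s.py <<'E'
from kin import *
x=fit().x
for p,q in D[:2]+D[-1:]: print(fk(q,x)[1].round(3).tolist())
K={"round":[.5387,.127,.0605],"bar":[.549,.0862,.0605],"square":[.5592,.0454,.0605]}
ST=[[32,4,-51,37,-13,0],[-8,21,-40,-134,-23,0],[25,-2,-46,15,-19,0],[-10,20,-35,-90,-25,0],[20,10,-40,-60,-20,0],[30,0,-50,90,-20,0]]
lo=LO.copy();hi=HI.copy();lo[2]=-60;hi[4]=-11
# handle samples (tester frame): bar and arms
hd=np.array([[-.0704,y,.181] for y in np.linspace(-.103,.103,42)]+[[-.045-.0254*t,sy*.103,.062+.119*t] for t in np.linspace(.2,1,25) for sy in(-1,1)])
def clear(p,z):  # best roll: signed distance of body box to handle samples minus 8mm
    F=np.column_stack([EX,EY,EZ]); H=ORG+hd@F.T; best=(-1,0)
    y0=EY-z*(EY@z); y0/=np.linalg.norm(y0)
    for a in range(-60,61,10):
        y=Ro.from_rotvec(z*np.radians(a)).apply(y0); R=np.column_stack([np.cross(y,z),y,z]); h=(H-p)@R
        q=np.abs(h-[0,0,-.17])-[.0375,.095,.10]
        d=np.linalg.norm(np.maximum(q,0),axis=1)+np.minimum(q.max(1),0)
        best=max(best,(d.min()-.008,a))
    return best
for b in range(18,52,4):
  for az in range(-30,31,10):
    A2=np.radians(az); h=np.cos(A2)*EX+np.sin(A2)*EY; z=np.sin(np.radians(b))*h-np.cos(np.radians(b))*EZ; out=[]
    for nm,P in K.items():
        ok={}
        for off in(-.005,.05):
            p=np.array(P)-off*z
            for i,s0 in enumerate(ST):
                t=least_squares(lambda q:np.concatenate([(fk(q,x)[0]-p)*10,fk(q,x)[1][:,2]-z]),np.clip(s0,lo+.1,hi-.1),bounds=(lo,hi),x_scale=50,max_nfev=25)
                if t.cost<1e-5: ok[off]=t.x.round(0)[:5].tolist(); break
            else: break
        if len(ok)==2: out.append((nm,*np.round(clear(np.array(P)+.005*z,z),3),ok[-.005],ok[.05]))
    if len(out)>=1: nrm=np.sin(np.radians(33))*EX-np.cos(np.radians(33))*EZ; print(b,az,"off-normal",round(np.degrees(np.arccos(z@nrm))),[(o[0],float(o[1]),float(o[2])) for o in out],out[0][3:])
E
time timeout 400 python3 s.py
```

```text
[[-0.929, -0.371, -0.0], [-0.371, 0.929, 0.0], [0.0, 0.0, -1.0]]
[[0.233, -0.972, -0.001], [-0.972, -0.233, -0.0], [-0.0, 0.001, -1.0]]
[[-0.736, -0.425, 0.527], [-0.386, 0.903, 0.188], [-0.556, -0.066, -0.829]]
18 -30 off-normal 19 [('round', -0.017, 0.0), ('bar', -0.016, 0.0), ('square', -0.016, 0.0)] ([29.0, 20.0, -50.0, 58.0, -15.0], [36.0, 14.0, -44.0, 35.0, -25.0])
18 0 off-normal 15 [('bar', -0.009, 0.0), ('square', -0.014, 0.0)] ([27.0, 20.0, -42.0, 20.0, -11.0], [28.0, 13.0, -38.0, 12.0, -21.0])
18 10 off-normal 16 [('round', -0.014, 0.0), ('bar', -0.01, 0.0), ('square', -0.014, 0.0)] ([31.0, 20.0, -38.0, 9.0, -14.0], [31.0, 13.0, -36.0, 6.0, -23.0])
18 20 off-normal 17 [('round', -0.014, 0.0), ('bar', -0.011, 0.0), ('square', -0.015, 0.0)] ([29.0, 20.0, -32.0, -5.0, -20.0], [29.0, 14.0, -32.0, -4.0, -26.0])
18 30 off-normal 19 [('round', -0.016, 0.0), ('bar', -0.015, 0.0), ('square', -0.017, 0.0)] ([27.0, 21.0, -28.0, -13.0, -25.0], [26.0, 15.0, -28.0, -11.0, -31.0])
22 -30 off-normal 17 [('round', -0.013, 0.0)] ([18.0, 19.0, -54.0, 96.0, -12.0], [33.0, 13.0, -51.0, 56.0, -
[... 3417 characters left out ...]
0.0])
50 0 off-normal 17 [('round', 0.03, -10.0), ('bar', 0.027, 0.0), ('square', 0.03, 10.0)] ([-10.0, 23.0, -43.0, -140.0, -29.0], [-8.0, 13.0, -42.0, -127.0, -22.0])
50 10 off-normal 18 [('round', 0.031, 0.0), ('bar', 0.029, 10.0), ('square', 0.028, 10.0)] ([-7.0, 22.0, -35.0, -116.0, -26.0], [-4.0, 13.0, -36.0, -103.0, -22.0])
50 20 off-normal 21 [('round', 0.033, 0.0), ('bar', 0.021, 10.0), ('square', 0.022, 10.0)] ([-5.0, 22.0, -30.0, -99.0, -29.0], [-5.0, 15.0, -32.0, -89.0, -29.0])
50 30 off-normal 26 [('round', 0.024, 10.0), ('bar', 0.012, 10.0), ('square', 0.015, 10.0)] ([-4.0, 23.0, -26.0, -87.0, -35.0], [-6.0, 17.0, -28.0, -80.0, -37.0])
real	0m22.135s
user	0m22.527s
sys	0m0.048s
```

Poses exactly along the key normal are out of joint range. Leaning 42° with 20° of azimuth (15° off the normal) reaches all three keys with about 15 mm clearance to the handle. I'll plan the way there and check the joints along it.

```bash
cat >> kin.py <<'E'
K={"round":[.5387,.127,.0605],"bar":[.549,.0862,.0605],"square":[.5592,.0454,.0605]}
def pose(b,az,roll=0):
    A2=np.radians(az); h=np.cos(A2)*EX+np.sin(A2)*EY; z=np.sin(np.radians(b))*h-np.cos(np.radians(b))*EZ
    y=EY-z*(EY@z); y/=np.linalg.norm(y); y=Ro.from_rotvec(z*np.radians(roll)).apply(y); return np.column_stack([np.cross(y,z),y,z])
def row(p0,R0,p,R,N):
    w=Ro.from_matrix(R0.T@R).as_rotvec()/N; W=Ro.from_rotvec(w).as_matrix()
    A=sum(np.linalg.matrix_power(W,k) for k in range(N)); return np.linalg.solve(A,R0.T@(np.array(p)-p0)),W,w
def plan(wps,q,x):
    s=r.sense(); p=np.array(s["tcp_pos"]);R=np.array(s["ee_rot"])
    for (pt,Rt,N) in wps:
        t,W,w=row(p,R,pt,Rt,N); mx=0;js=[];bad=0
        for _ in range(N):
            p=p+R@t; R=R@W; o=ik(p,R,x,q); mx=max(mx,abs(o.x-q).max()); bad=max(bad,o.cost); q=o.x; js.append(q)
        js=np.array(js); print(N,"rows",np.round(t/.025,2),np.round(np.degrees(w)/8,2),"maxstep",mx.round(1),"cost",round(bad,6),"j3min",js[:,2].min().round(),"j5max",js[:,4].max().round(),"end",q.round(),p.round(3))
E
python3 - <<'E'
from kin import *
x=fit().x; q=np.array(r.sense()["joints"]); R=pose(42,20,5); pr=np.array(K["round"])-.07*R[:,2]; print(pr)
for lab,b,az,p1 in(("a",15,30,[.45,.09,.30]),("b",10,60,[.45,.09,.30]),("c",20,40,[.47,.10,.30])):
    print(lab); plan([(p1,pose(b,az,0),10),(pr-.05*R[:,2],R,20),(pr,R,10)],q,x)
E
```

```text
[0.49991436 0.10074015 0.11252014]
a
10 rows [-0.2   0.01 -0.28] [-0.08  0.25  0.16] maxstep 12.8 cost 0.0 j3min -54.0 j5max -19.0 end [  29.   -4.  -20.   -5.  -60. -102.] [0.45 0.09 0.3 ]
20 rows [ 0.09 -0.08  0.28] [-0.04 -0.17  0.  ] maxstep 9.3 cost 0.0 j3min -39.0 j5max -17.0 end [ 15.   2. -35. -46. -18. -51.] [0.472 0.082 0.15 ]
10 rows [ 0.  -0.   0.2] [ 0. -0. -0.] maxstep 1.3 cost 0.0 j3min -35.0 j5max -17.0 end [ 12.   9. -32. -57. -17. -37.] [0.5   0.101 0.113]
b
10 rows [-0.18  0.01 -0.29] [-0.1   0.35  0.17] maxstep 15.3 cost 0.0 j3min -52.0 j5max -21.0 end [ 26.   0. -14.  -8. -69. -99.] [0.45 0.09 0.3 ]
20 rows [ 0.07 -0.09  0.29] [-0.04 -0.21 -0.01] maxstep 10.2 cost 0.0 j3min -38.0 j5max -17.0 end [ 15.   2. -35. -46. -18. -51.] [0.472 0.082 0.15 ]
10 rows [-0.   0.   0.2] [ 0. -0.  0.] maxstep 1.3 cost 0.0 j3min -35.0 j5max -17.0 end [ 12.   9. -32. -57. -17. -37.] [0.5   0.101 0.113]
c
10 rows [-0.28  0.02 -0.23] [-0.14  0.22  0.17] maxstep 14.1 cost 0.0 j3min -53.0 j5max -19.0 end [ 25.  -2. -17. -11. -58. -94.] [0.47 0.1  0.3 ]
20 rows [ 0.14 -0.1   0.25] [-0.01 -0.15 -0.  ] maxstep 7.8 cost 0.0 j3min -37.0 j5max -17.0 end [ 15.   2. -35. -46. -18. -51.] [0.472 0.082 0.15 ]
10 rows [-0.   0.   0.2] [ 0. -0. -0.] maxstep 1.3 cost 0.0 j3min -35.0 j5max -17.0 end [ 12.   9. -32. -57. -17. -37.] [0.5   0.101 0.113]
```

Call:
{"op": "jog_arm", "data": {
  "plan": "-0.28 0.02 -0.23 -0.14 0.22 0.17 1;-0.28 0.02 -0.23 -0.14 0.22 0.17 1;-0.28 0.02 -0.23 -0.14 0.22 0.17 1;-0.28 0.02 -0.23 -0.14 0.22 0.17 1;-0.28 0.02 -0.23 -0.14 0.22 0.17 1;-0.28 0.02 -0.23 -0.14 0.22 0.17 1;-0.28 0.02 -0.23 -0.14 0.22 0.17 1;-0.28 0.02 -0.23 -0.14 0.22 0.17 1;-0.28 0.02 -0.23 -0.14 0.22 0.17 1;-0.28 0.02 -0.23 -0.14 0.22 0.17 1"
}}

```text
time_s: 30.4
tcp_pos: [0.4701, 0.1003, 0.2995]
ee_rot: [[-0.933, -0.299, 0.201], [-0.239, 0.931, 0.276], [-0.27, 0.209, -0.94]]
wrist_force: [0.7, -0.4, -0.1]
gripper_width: 0.007
gripper_force: 0.0
```

```bash
python3 - <<'E'
from kin import *
x=fit().x; s=r.sense(); q=np.array(s["joints"]); print(q.round(1),s["tcp_pos"]); R=pose(42,20,5); pr=np.array(K["round"])-.1*R[:,2]
plan([(pr,R,20)],q,x)
E
```

```text
[ 24.8  -2.3 -17.  -11.3 -58.2 -94.1] [0.47012663 0.10031413 0.29949425]
20 rows [ 0.13 -0.1   0.29] [-0.01 -0.15 -0.  ] maxstep 8.4 cost 0.0 j3min -37.0 j5max -17.0 end [ 14.   5. -34. -51. -17. -46.] [0.483 0.089 0.135]
```

Call:
{"op": "jog_arm", "data": {
  "plan": "0.13 -0.1 0.29 -0.01 -0.15 0 1;0.13 -0.1 0.29 -0.01 -0.15 0 1;0.13 -0.1 0.29 -0.01 -0.15 0 1;0.13 -0.1 0.29 -0.01 -0.15 0 1;0.13 -0.1 0.29 -0.01 -0.15 0 1;0.13 -0.1 0.29 -0.01 -0.15 0 1;0.13 -0.1 0.29 -0.01 -0.15 0 1;0.13 -0.1 0.29 -0.01 -0.15 0 1;0.13 -0.1 0.29 -0.01 -0.15 0 1;0.13 -0.1 0.29 -0.01 -0.15 0 1"
}}

```text
time_s: 31.4
tcp_pos: [0.4689, 0.0914, 0.216]
ee_rot: [[-0.87, -0.303, 0.389], [-0.175, 0.927, 0.331], [-0.461, 0.22, -0.86]]
wrist_force: [0.1, -0.9, 0.7]
gripper_width: 0.003
gripper_force: 0.0
```

Call:
{"op": "jog_arm", "data": {
  "plan": "0.13 -0.1 0.29 -0.01 -0.15 0 1;0.13 -0.1 0.29 -0.01 -0.15 0 1;0.13 -0.1 0.29 -0.01 -0.15 0 1;0.13 -0.1 0.29 -0.01 -0.15 0 1;0.13 -0.1 0.29 -0.01 -0.15 0 1;0.13 -0.1 0.29 -0.01 -0.15 0 1;0.13 -0.1 0.29 -0.01 -0.15 0 1;0.13 -0.1 0.29 -0.01 -0.15 0 1;0.13 -0.1 0.29 -0.01 -0.15 0 1;0.13 -0.1 0.29 -0.01 -0.15 0 1"
}}

```text
time_s: 32.4
tcp_pos: [0.4841, 0.0892, 0.1344]
ee_rot: [[-0.77, -0.31, 0.558], [-0.101, 0.923, 0.372], [-0.631, 0.23, -0.741]]
wrist_force: [-0.4, -0.7, 0.0]
gripper_width: 0.002
gripper_force: 0.0
```

```bash
python3 - <<'E'
from kin import *
x=fit().x; s=r.sense(); q=np.array(s["joints"]); print(q.round(1),s["tcp_pos"]); R=pose(42,20,5); pr=np.array(K["round"])-.012*R[:,2]
plan([(pr,R,10)],q,x)
E
```

```text
[ 14.    4.8 -34.1 -51.3 -16.8 -45.1] [0.48407495 0.08922814 0.13440245]
10 rows [0.   0.   0.35] [-0.  0. -0.] maxstep 2.4 cost 0.0 j3min -33.0 j5max -17.0 end [ 10.  17. -28. -70. -17. -23.] [0.532 0.122 0.069]
```

```bash
cat >> kin.py <<'E'
NRM=-np.sin(np.radians(33))*EX+np.cos(np.radians(33))*EZ
def kt(k,h,R,sh=.004): return np.array(K[k])+h*NRM+sh*R[:,1]
def rel(k,R):
    s=r.sense(); d=np.array(s["tcp_pos"])-K[k]; print(k,"height",(d@NRM).round(4),"y",(d@EY).round(4),"x up",(d@(np.cross(EY,NRM))).round(4),"F.n",(np.array(s["wrist_force"])@NRM).round(1),"t",s["time_s"])
E
python3 - <<'E'
from kin import *
x=fit().x; s=r.sense(); q=np.array(s["joints"]); R=pose(42,20,5)
print((-NRM@R).round(3), (EY@R).round(3)); rel("round",R)
plan([(kt("round",.03,R),R,6),(kt("round",.008,R),R,4)],q,x)
E
```

```text
[ 0.106 -0.237  0.966] [0.085 0.97  0.229]
round height 0.0958 y -0.0233 x up -0.0119 F.n 0.3 t 32.4
6 rows [-0.02  0.08  0.47] [-0.  0. -0.] maxstep 2.5 cost 0.0 j3min -33.0 j5max -15.0 end [ 13.  14. -29. -64. -15. -31.] [0.522 0.127 0.087]
4 rows [ 0.02 -0.05  0.21] [-0.  0. -0.] maxstep 2.0 cost 0.0 j3min -29.0 j5max -16.0 end [ 11.  17. -28. -70. -16. -23.] [0.533 0.13  0.068]
```

Call:
{"op": "jog_arm", "data": {
  "plan": "-0.02 0.08 0.47 0 0 0 1;-0.02 0.08 0.47 0 0 0 1;-0.02 0.08 0.47 0 0 0 1;-0.02 0.08 0.47 0 0 0 1;-0.02 0.08 0.47 0 0 0 1;-0.02 0.08 0.47 0 0 0 1;0.02 -0.05 0.21 0 0 0 1;0.02 -0.05 0.21 0 0 0 1;0.02 -0.05 0.21 0 0 0 1;0.02 -0.05 0.21 0 0 0 1"
}}

```text
time_s: 33.4
tcp_pos: [0.5343, 0.1293, 0.0685]
ee_rot: [[-0.77, -0.309, 0.558], [-0.101, 0.923, 0.371], [-0.63, 0.229, -0.742]]
wrist_force: [0.1, 0.7, 0.3]
gripper_width: 0.008
gripper_force: 0.0
```

```bash
python3 - <<'E'
from kin import *
rel("round",None); im,d,K_,E,c=grab("scene"); save("s2",im[170:300,270:400],4)
E
```

```text
round height 0.0088 y 0.0033 x up 0.0012 F.n 0.0 t 33.4
```

View pics/s2.png

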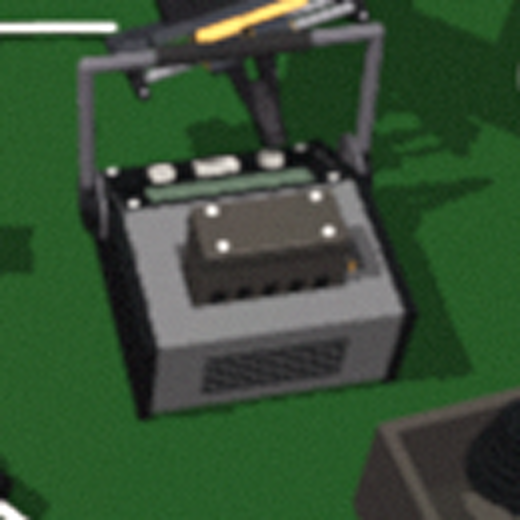

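Scene crop: the fingertips are right at the round key (270,150). The pack is seated with its nose in the slot, and the handle is up. Pressing along the key's normal.

Call:
{"op": "jog_arm", "data": {
  "plan": "0.005 -0.012 0.048 0 0 0 1;0.005 -0.012 0.048 0 0 0 1;0.005 -0.012 0.048 0 0 0 1;0.005 -0.012 0.048 0 0 0 1;0.005 -0.012 0.048 0 0 0 1;0.005 -0.012 0.048 0 0 0 1;0.005 -0.012 0.048 0 0 0 1;0.005 -0.012 0.048 0 0 0 1;0.005 -0.012 0.048 0 0 0 1;0 0 0 0 0 0 1"
}}

```text
time_s: 34.45
tcp_pos: [0.5382, 0.1289, 0.0585]
ee_rot: [[-0.772, -0.307, 0.557], [-0.101, 0.924, 0.369], [-0.628, 0.229, -0.744]]
wrist_force: [-2.1, 0.4, 3.8]
gripper_width: 0.004
gripper_force: 2.0
```

```bash
python3 -c "
from kin import *
rel('round',None);print(r.sense()['wrist_force'])"
```

```text
round height -0.0017 y 0.002 x up -0.0011 F.n 4.3 t 34.45
[-2.10471174  0.43471908  3.8388941 ]
```

Call:
{"op": "jog_arm", "data": {
  "plan": "0.004 -0.01 0.04 0 0 0 1;0.004 -0.01 0.04 0 0 0 1;0 0 0 0 0 0 1;0 0 0 0 0 0 1;0 0 0 0 0 0 1;0 0 0 0 0 0 1;0 0 0 0 0 0 1;0 0 0 0 0 0 1;0 0 0 0 0 0 1;0 0 0 0 0 0 1"
}}

```text
time_s: 35.45
tcp_pos: [0.539, 0.1292, 0.0572]
ee_rot: [[-0.772, -0.308, 0.557], [-0.101, 0.924, 0.37], [-0.628, 0.229, -0.744]]
wrist_force: [-4.2, -1.1, 8.4]
gripper_width: 0.008
gripper_force: 5.1
```

```bash
python3 - <<'E'
from kin import *
rel('round',None); x=fit().x; s=r.sense(); q=np.array(s["joints"]); R=pose(42,20,5)
plan([(kt("round",.02,R),R,4),(kt("square",.02,R),R,8),(kt("square",.0085,R),R,4)],q,x)
E
```

```text
round height -0.0032 y 0.002 x up -0.0011 F.n 9.4 t 35.45
4 rows [-0.04  0.08 -0.23] [-0.01  0.   -0.01] maxstep 2.7 cost 0.0 j3min -28.0 j5max -16.0 end [ 12.  15. -28. -67. -16. -27.] [0.527 0.128 0.078]
8 rows [-0.04 -0.41 -0.1 ] [-0.  0. -0.] maxstep 1.7 cost 0.0 j3min -28.0 j5max -17.0 end [ -1.  17. -25. -66. -25. -20.] [0.547 0.046 0.078]
4 rows [ 0.01 -0.03  0.11] [-0.  0. -0.] maxstep 0.6 cost 0.0 j3min -25.0 j5max -25.0 end [ -1.  19. -25. -67. -25. -17.] [0.553 0.048 0.069]
```

Round key bottomed (9.4 N against 5 N at full travel). On to the square key.

Call:
{"op": "jog_arm", "data": {
  "plan": "-0.04 0.08 -0.23 0 0 0 1;-0.04 0.08 -0.23 0 0 0 1;-0.04 0.08 -0.23 0 0 0 1;-0.04 0.08 -0.23 0 0 0 1;0 0 0 0 0 0 1;-0.04 -0.41 -0.1 0 0 0 1;-0.04 -0.41 -0.1 0 0 0 1;-0.04 -0.41 -0.1 0 0 0 1;-0.04 -0.41 -0.1 0 0 0 1;-0.04 -0.41 -0.1 0 0 0 1"
}}

```text
time_s: 36.45
tcp_pos: [0.54, 0.0757, 0.0786]
ee_rot: [[-0.772, -0.306, 0.557], [-0.101, 0.924, 0.369], [-0.627, 0.229, -0.744]]
wrist_force: [0.0, 0.2, 0.2]
gripper_width: 0.009
gripper_force: 0.0
```

Call:
{"op": "jog_arm", "data": {
  "plan": "-0.04 -0.41 -0.1 0 0 0 1;-0.04 -0.41 -0.1 0 0 0 1;-0.04 -0.41 -0.1 0 0 0 1;0 0 0 0 0 0 1;0.01 -0.03 0.11 0 0 0 1;0.01 -0.03 0.11 0 0 0 1;0.01 -0.03 0.11 0 0 0 1;0.01 -0.03 0.11 0 0 0 1;0 0 0 0 0 0 1;0 0 0 0 0 0 1"
}}

```text
time_s: 37.45
tcp_pos: [0.5535, 0.0474, 0.0696]
ee_rot: [[-0.772, -0.307, 0.556], [-0.101, 0.924, 0.369], [-0.627, 0.229, -0.744]]
wrist_force: [0.0, -0.4, 0.1]
gripper_width: 0.007
gripper_force: 0.0
```

```bash
python3 - <<'E'
from kin import *
rel('square',None); x=fit().x; s=r.sense(); q=np.array(s["joints"]); R=pose(42,20,5)
plan([(kt("square",-.004,R),R,10)],q,x)
E
```

```text
square height 0.0104 y 0.0033 x up 0.0007 F.n 0.1 t 37.45
10 rows [ 0.01 -0.01  0.05] [-0.  0. -0.] maxstep 0.4 cost 0.0 j3min -25.0 j5max -24.0 end [ -1.  21. -24. -69. -25. -15.] [0.56  0.05  0.058]
```

Call:
{"op": "jog_arm", "data": {
  "plan": "0.007 -0.015 0.062 0 0 0 1;0.007 -0.015 0.062 0 0 0 1;0.007 -0.015 0.062 0 0 0 1;0.007 -0.015 0.062 0 0 0 1;0.007 -0.015 0.062 0 0 0 1;0.007 -0.015 0.062 0 0 0 1;0.007 -0.015 0.062 0 0 0 1;0.007 -0.015 0.062 0 0 0 1;0 0 0 0 0 0 1;0 0 0 0 0 0 1"
}}

```text
time_s: 38.45
tcp_pos: [0.5603, 0.0489, 0.0591]
ee_rot: [[-0.772, -0.307, 0.557], [-0.101, 0.924, 0.369], [-0.628, 0.229, -0.744]]
wrist_force: [-1.9, -0.7, 4.6]
gripper_width: 0.006
gripper_force: 2.3
```

```bash
python3 -c "
from kin import *
rel('square',None)"
```

```text
square height -0.0022 y 0.0031 x up 0.0008 F.n 4.9 t 38.45
```

Call:
{"op": "jog_arm", "data": {
  "plan": "0.004 -0.01 0.04 0 0 0 1;0.004 -0.01 0.04 0 0 0 1;0.002 -0.005 0.02 0 0 0 1;0 0 0 0 0 0 1;0 0 0 0 0 0 1;0 0 0 0 0 0 1;0 0 0 0 0 0 1;0 0 0 0 0 0 1;0 0 0 0 0 0 1;0 0 0 0 0 0 1"
}}

```text
time_s: 39.45
tcp_pos: [0.5609, 0.0491, 0.0583]
ee_rot: [[-0.771, -0.309, 0.557], [-0.102, 0.923, 0.37], [-0.629, 0.229, -0.743]]
wrist_force: [-11.5, -4.0, 17.2]
gripper_width: 0.003
gripper_force: 10.4
```

```bash
python3 - <<'E'
from kin import *
rel('square',None); x=fit().x; s=r.sense(); q=np.array(s["joints"]); R=pose(42,20,5)
plan([(kt("square",.02,R),R,4),(kt("bar",.02,R,.0),R,5),(kt("bar",.010,R,.0),R,4)],q,x)
E
```

```text
square height -0.0032 y 0.0031 x up 0.0009 F.n 21.0 t 39.45
4 rows [-0.02  0.06 -0.23] [-0.01  0.   -0.01] maxstep 1.6 cost 0.0 j3min -25.0 j5max -24.0 end [ -1.  17. -25. -66. -25. -20.] [0.547 0.046 0.078]
5 rows [0.03 0.29 0.08] [-0.  0. -0.] maxstep 1.1 cost 0.0 j3min -27.0 j5max -21.0 end [  5.  16. -27. -67. -21. -22.] [0.538 0.084 0.077]
4 rows [ 0.01 -0.02  0.1 ] [-0.  0. -0.] maxstep 0.7 cost 0.0 j3min -27.0 j5max -21.0 end [  4.  18. -26. -69. -21. -19.] [0.544 0.085 0.069]
```

Square key bottomed (21 N). Now the bar key.

Call:
{"op": "jog_arm", "data": {
  "plan": "-0.02 0.06 -0.23 0 0 0 1;-0.02 0.06 -0.23 0 0 0 1;-0.02 0.06 -0.23 0 0 0 1;-0.02 0.06 -0.23 0 0 0 1;0 0 0 0 0 0 1;0.03 0.29 0.08 0 0 0 1;0.03 0.29 0.08 0 0 0 1;0.03 0.29 0.08 0 0 0 1;0.03 0.29 0.08 0 0 0 1;0.03 0.29 0.08 0 0 0 1"
}}

```text
time_s: 40.45
tcp_pos: [0.5399, 0.0841, 0.0749]
ee_rot: [[-0.772, -0.307, 0.556], [-0.101, 0.924, 0.369], [-0.627, 0.229, -0.744]]
wrist_force: [-0.2, 0.3, 0.2]
gripper_width: 0.006
gripper_force: 0.0
```

Call:
{"op": "jog_arm", "data": {
  "plan": "0 0 0 0 0 0 1;0.01 -0.025 0.1 0 0 0 1;0.01 -0.025 0.1 0 0 0 1;0.01 -0.025 0.1 0 0 0 1;0.01 -0.025 0.1 0 0 0 1;0 0 0 0 0 0 1;0 0 0 0 0 0 1;0 0 0 0 0 0 1;0 0 0 0 0 0 1;0 0 0 0 0 0 1"
}}

```text
time_s: 41.45
tcp_pos: [0.5457, 0.0846, 0.0665]
ee_rot: [[-0.772, -0.307, 0.557], [-0.101, 0.924, 0.369], [-0.628, 0.229, -0.744]]
wrist_force: [-0.3, 0.1, -0.2]
gripper_width: 0.003
gripper_force: 0.0
```

```bash
python3 -c "
from kin import *
rel('bar',None)"
```

```text
bar height 0.007 y -0.0008 x up 0.0002 F.n 0.0 t 41.45
```

Call:
{"op": "jog_arm", "data": {
  "plan": "0.005 -0.012 0.048 0 0 0 1;0.005 -0.012 0.048 0 0 0 1;0.005 -0.012 0.048 0 0 0 1;0.005 -0.012 0.048 0 0 0 1;0.005 -0.012 0.048 0 0 0 1;0.005 -0.012 0.048 0 0 0 1;0.005 -0.012 0.048 0 0 0 1;0 0 0 0 0 0 1;0 0 0 0 0 0 1;0 0 0 0 0 0 1"
}}

```text
time_s: 42.45
tcp_pos: [0.5503, 0.0856, 0.0592]
ee_rot: [[-0.772, -0.307, 0.557], [-0.101, 0.924, 0.369], [-0.628, 0.229, -0.744]]
wrist_force: [-1.6, -0.6, 2.4]
gripper_width: -0.002
gripper_force: 2.0
```

```bash
python3 -c "
from kin import *
rel('bar',None)"
```

```text
bar height -0.0017 y -0.0009 x up 0.0002 F.n 2.9 t 42.45
```

Call:
{"op": "jog_arm", "data": {
  "plan": "0.004 -0.01 0.04 0 0 0 1;0.004 -0.01 0.04 0 0 0 1;0.004 -0.01 0.04 0 0 0 1;0.004 -0.01 0.04 0 0 0 1;0 0 0 0 0 0 1;0 0 0 0 0 0 1;0 0 0 0 0 0 1;0 0 0 0 0 0 1;0 0 0 0 0 0 1;0 0 0 0 0 0 1"
}}

```text
time_s: 43.45
tcp_pos: [0.5514, 0.086, 0.0575]
ee_rot: [[-0.771, -0.309, 0.557], [-0.102, 0.923, 0.371], [-0.629, 0.229, -0.743]]
wrist_force: [-16.2, -6.1, 22.7]
gripper_width: 0.004
gripper_force: 13.9
```

```bash
python3 - <<'E'
from kin import *
rel('bar',None)
E
```

```text
bar height -0.0038 y -0.0008 x up 0.0003 F.n 28.4 t 43.45
```

Bar key bottomed. Retreat.

Call:
{"op": "jog_arm", "data": {
  "plan": "-0.02 0.06 -0.23 0 0 0 1;-0.02 0.06 -0.23 0 0 0 1;-0.02 0.06 -0.23 0 0 0 1;0 0 -0.4 0 0 0 1;0 0 -0.5 0 0 0 1;0 0 -0.5 0 0 0 1;0 0 -0.5 0 0 0 1;0 0 -0.5 0 0 0 1;0 0 -0.4 0 0 0 1;0 0 0 0 0 0 1"
}}

```text
time_s: 44.45
tcp_pos: [0.5036, 0.0582, 0.1234]
ee_rot: [[-0.771, -0.308, 0.558], [-0.102, 0.924, 0.369], [-0.629, 0.228, -0.743]]
wrist_force: [0.6, 0.4, 0.3]
gripper_width: 0.004
gripper_force: 0.0
```

```bash
python3 - <<'E'
from kin import *
s=r.sense(); print(s["time_s"],s["tcp_pos"],s["wrist_force"],s["joints"])
im,d,K_,E,c=grab("scene"); save("s3",im[130:330,130:430],2.6)
P=pts(d,K_,E)-ORG; X=P@EX;Y=P@EY;z=P[...,2]
m=(abs(z-.134)<.008)&(abs(X-.045)<.04)&(abs(Y)<.07); print("pack top",np.median(z[m]),cv2.minAreaRect(np.c_[X[m],Y[m]].astype(np.float32)*1000))
m=(z>.17)&(z<.2)&(abs(X+.07)<.03)&(abs(Y)<.1); print("bar",m.sum(),np.median(X[m]),np.median(z[m]))
E
```

```text
44.45 [0.50362345 0.05823147 0.12341723] [0.57207084 0.35078123 0.27080166] [  5.8598407    8.21239567 -30.69584312 -56.35354272 -21.87395655
 -34.2912838 ]
pack top 0.1359606721539004 ((44.35771942138672, 3.0872459411621094), (101.74774932861328, 47.45615005493164), 89.30723571777344)
bar 362 -0.06836882121072298 0.18813250259667136
```

View pics/s3.png

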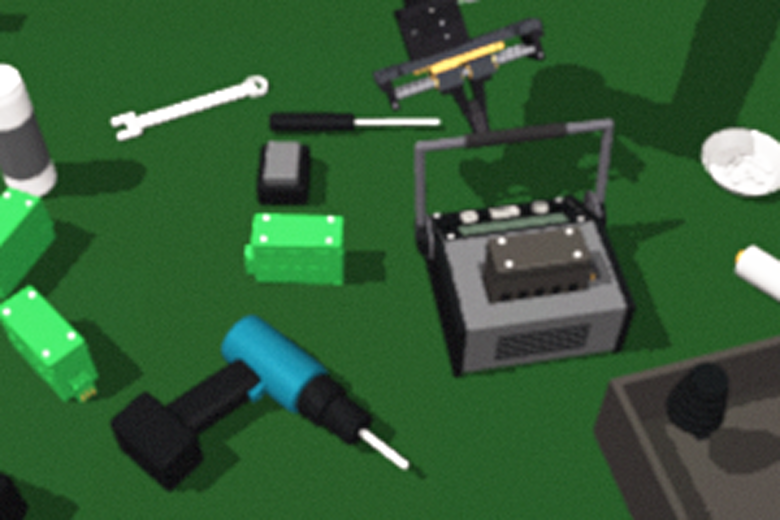

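The scene shows the pack seated at (540,265), the handle latched at (515,135), all three keys up, the gripper clear of everything and the bystanders undisturbed.

```bash
python3 -c "
from station import r
print(r.finish_job())"
```

```text
the job is handed in; nothing more can be done
None
```

The job is handed in at about 44.5 s: the handle is latched, the pack is fully home in the bay and released, and the round, square and bar keys were each pressed fully down in that order, with the arm clear of everything and the other parts where they lay (the hand-in gave no verdict).

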